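Put the spices and the flour tin away by height

ROBOT

A 6-joint arm with a two-finger parallel gripper is mounted at the origin on the work surface. World frame = base frame: x ahead of the robot, y to its left, z up, the work surface at z = 0. Lengths are in mm, angles in rad, forces in N, time in s.
With the tool pointing down it reaches from about 350 to 975 mm from the base axis. Payload 7.1 kg.
Tool frame: the origin (TCP) lies at the very end of the fingers, on their centre line; the grasp point (between the pads) lies tcp_to_grasp behind it (tcp_to_grasp is the distance from the TCP to the grasp point, in mm); z points along the fingers, x is the direction in which the jaws open and shut, and the axes are right-handed (so a half turn about z gives the same grasp; the last joint's range is limited). The gripper opens to 88 mm and grips with 3 to 60 N. Pads are 20 mm wide; open, the fingers measure 115 mm over their backs; the gripper's body (75 mm by 178 mm) begins 61 mm behind the grasp point.
Start: joints at [1.318, 0.423, 1.63, -0, 1.089, -0.019], TCP at [144.766, 607.986, 222.675] pointing down, gripper open.
Joint ranges: [-3, 3], [-0.9, 2.11], [0.09, 2.58], [-1.31, 4.45], [0.11, 2.69], [-2.54, 2.54]. Speed limits (rad/s): [2.39, 2.39, 3.01, 3.14, 3.14, 3.14].

INTERFACE

Orientations are given as a rotation vector (axis times angle).
In Python, from workcell import get_obs, get_image, close_job, recognise, mark_of, tcp_to_grasp gives the robot as it stands. The module is installed in compiled form; this text tells all that it offers.
- The arm moves only by the tool move_arm, never from a script. Its argument "motion" is a list of rows, each a list of 7 numbers: the shift along the world's x, y, z in mm, then the turn, a rotation vector about the world's x, y, z in rad, then the finger opening in mm, from 0 to 87.8. A call has 1 to 5 rows; each row is the pose to reach, as a shift and turn from the pose commanded when the call began; what a row does not reach only later rows make up. A row lasts 1/12 s, in which the tool goes at most 41.7 mm and 7.16 degrees, less where a joint would pass 70% of its speed; a pose out of reach is approached as far as the arm can. A call with a gripper value outside its range is refused whole. The fingers move at their own pace and stop on an object; the grip force is fixed at half the most. Time passes only in rows, so rows that repeat a pose let the fingers close. It gives the time, the measured TCP pose, the force and the opening at its end, in the units of the state.
- get_obs(): the state, without advancing time (a new reading comes with each control period).
- get_image(name): name is "side" or "top"; returns a dict with "color" (384x512x3 uint8, red, green, blue), "mtx" (3x3 intrinsics, pixels), "camera_from_world" (4x4, takes a point from world to camera coordinates). Camera axes: x right, y up, looking along -z (the intrinsics and any distortion apply to the point x, -y, -z); pixel columns grow to the right and rows downward; lengths in mm; the calibration is good to about 2 mm. A picture is of the moment at which its call begins. There is no depth.
- close_job(): hands the job in, once; it reports no verdict.
Trained networks look in a picture, given as the dict that the camera call returned (one of the last four; its "shot" number tells which), for a name from the list of things; names that differ only in an ending like _2 or _b are one class to them, and where a whole thing is asked for, a point or a joint stands for the part that bears it (a point fixed in the world has none). Each returns a list of dicts, best first, with "p" (0 to 1); they miss things now and then, are a little off and sometimes report something else, mostly with a low value. They report only what shows in the picture. A call takes as long as a camera call. They do not tell look-alikes from the thing itself.
- recognise(picture, label): "bbox" ([centre column, centre row, width, height] in pixels, round what is visible of it).
- mark_of(picture, label): "location" ([row, column] in pixels: a listed point, or the origin of a listed thing).
The state is a dict: "t": time; "qpos": joint angles; "qvel": joint speeds; "joint_torque": joint torques, N m; "ee_pos": TCP position; "orientation": TCP orientation; "ft_force": force on the tool from outside, world axes, zero at the start; "moment": the same for the moment, N m; "width": finger opening in mm.
Only numpy, scipy, OpenCV 4.12 (cv2) and the standard library are available. Lean on these libraries where they do the work, as an engineer would, in place of code of your own. Each camera call takes 0.05 s, during which the arm holds its last target. There are 200 camera calls.

TASK

Put the cooking things away by height in the bamboo counter shelf: the short spice jar on the small upper tier, the tall spice jar and the steel pepper mill on the counter in the tall bay, all standing upright and at least half covered by the board above. The heavy blue flour tin is too wide to grip: slide it along the counter, square and all the way in, into the low bay under the small tier. Knock nothing over, let nothing stick out at the back of the shelf, and leave everything else where it is: the salt shaker on the turntable, the amber jar on the small tier, and the mug, oil bottle and turner on the counter.

Things in the scene. Friction and masses are not known exactly. Their poses are not given: they have to be found in the camera images.
- shelf: Fixed bamboo counter shelf, 446 wide, 222 high, open front and back, boards 10 thick. Origin on the counter at mid-width; x from front to back (away from the robot), y left, z up. Top board full width, x -20 to 85, underside z 212. Uprights 12 thick at y -217, 15, 217: x -60 to 85 up to z 116, above that only x 10 to 85. Thin steel rails across the back at x 81, 30 above each floor.
- tall_bay (a point): Tall bay, right part of the shelf: shelf y -211 to 9, floor is the bare counter, clearance 212 under the top board. The point lies on the counter in the middle of the bay's width, below the top board's front edge: shelf frame (-20, -101, 0).
- low_bay (a point): Low bay, left part: shelf y 21 to 211, floor is the bare counter, clearance 106 under the middle board. The point lies on the counter at the middle of its mouth, below the middle board's front edge: shelf frame (-60, 116, 0).
- upper_tier (a point): Small upper tier above the low bay: floor is the middle board (x -60 to 85, y 21 to 211, top at z 116), which steps out 40 in front of the top board; clearance 96 under the top board. The point lies on the middle board below the top board's front edge, in the middle of the tier's width: shelf frame (-20, 116, 116).
- turntable: Lazy-susan turntable, round wooden plate of diameter 250, its top 30 above the counter, no rim; the foot is fixed, the plate turns with slight friction if pushed. Origin on the counter under its centre, z up. It carries the short jar, the tall jar, the pepper mill and the salt shaker, each about 80 from its axis and about 110 from the next, in any order.
- short_jar: Short glass spice jar, diameter 46, height 80 with its dark lid (top 18), red-brown contents, about 0.14 kg. Origin at the centre of its underside, z up.
- tall_jar: Tall glass spice jar, diameter 48, height 188 with its dark lid (top 18), green contents, about 0.26 kg. Origin at the centre of its underside, z up.
- pepper_mill: Steel pepper mill, height 200, about 0.38 kg: foot diameter 55 up to 60 high, waist diameter 41 from 85 to 104, cylindrical head diameter 50 from 118 to 178, tapering to diameter 38 at 186, then a dark knob of diameter 18 to the top. Origin at the centre of its underside, z up.
- flour_tin: Heavy rectangular blue flour tin with a flush steel lid, 100 deep (its x) x 140 wide (its y) x 92 high, 0.6 to 0.95 kg; it stands on the counter in front of the low bay, askew, its paper label towards the robot. It slides on its flat base. Origin at the centre of its underside, x about along the shelf's x, z up.
- salt_shaker: White salt shaker with a steel cap, diameter 42, height 70, on the turntable; stays there. Origin at the centre of its underside.
- amber_jar: Amber jar with a brass lid, diameter 44, height 84, already standing on the small upper tier towards its left end; stays there. Origin at the centre of its underside.
- mug: Blue mug, diameter 78, height 88, its handle towards the robot, standing on the counter in front of the tall bay; stays there. Origin at the centre of its underside.
- oil_bottle: Green oil bottle, diameter 62, height 235, on the counter to the left of the shelf; stays there. Origin at the centre of its underside.
- turner: Bamboo turner, 300 long, lying flat on the counter at the left, beside a white rack of pot lids 195 high, handle roughly towards the robot; stays there. Origin on the counter below its middle, x along its length.
- cooker_front (a point): The control dial at the front of the fixed round steel slow cooker, 66 above the counter, beyond the turntable at the right. The cooker is 284 in diameter (345 over its side handles) and 245 high; its axis lies 161 behind this point along this point's x.
Things that resemble listed ones, but are neither listed nor needed, are in the scene too. Leave any purple look-alike of the pepper_mill alone.

How it is judged (in metres and radians):
At the end, for the whole second after the job is handed in: Each of the four stands in its own tier, upright (0.08 rad), at rest, inside the back edge; jars and mill with their axis under the top board (3 mm slack); tin not over 7 mm out in front of the middle board, square within 0.12 rad; the five bystanders within 40 mm of their places (x of short_jar in the frame of shelf between -0.023 and 0.063 m and y of short_jar in the frame of shelf between 0.021 and 0.211 m and z of short_jar in the frame of shelf between 0.11 and 0.122 m and angle between each of short_jar, tall_jar, pepper_mill, flour_tin's own z axis and vertical below 0.08 rad and linear speed of each of short_jar, tall_jar, pepper_mill, flour_tin below 0.02 m/s and x of tall_jar in the frame of shelf between -0.023 and 0.062 m and y of tall_jar in the frame of shelf between -0.211 and 0.009 m and z of tall_jar in the frame of shelf between -0.006 and 0.006 m and x of pepper_mill in the frame of shelf between -0.023 and 0.059 m and y of pepper_mill in the frame of shelf between -0.211 and 0.009 m and z of pepper_mill in the frame of shelf between -0.006 and 0.006 m and x of flour_tin in the frame of shelf between -0.017 and 0.036 m and y of flour_tin in the frame of shelf between 0.09 and 0.142 m and z of flour_tin in the frame of shelf between -0.006 and 0.006 m and angle between the x axis of flour_tin and the x axis of shelf, either way round below 0.12 rad and distance of each of salt_shaker, amber_jar, mug, oil_bottle, turner from where it was at the start of the episode below 0.04 m); the robot touches nothing.
It fails at once if a jar or the mill is tipped over (angle between any of short_jar, tall_jar, pepper_mill's own z axis and vertical above 0.6 rad).
It fails at once if the flour tin is lifted or tipped instead of slid along the counter (angle between flour_tin's own z axis and vertical above 0.2 rad or height (world z) of flour_tin above 0.02 m).
It fails at once if the salt shaker, amber jar, mug or oil bottle is knocked over (angle between any of salt_shaker, amber_jar, mug, oil_bottle's own z axis and vertical above 0.6 rad).
It fails at once if the salt shaker, amber jar, mug, oil bottle or turner is moved from its place by more than 60 mm (distance of any of salt_shaker, amber_jar, mug, oil_bottle, turner from where it was at the start of the episode above 0.06 m).
It also fails if it takes over 72 s, if anything falls off the work surface, if the arm or the gripper's body presses on something with over 40 N, if the wrist force passes 120 N, or if a joint passes its speed limit or range.

## Working session

There is one attempt and no reset: what is moved stays moved. The work goes in short steps, Python scripts to look and compute and a tool call to move; the robot and the scene stay as the last step left them, time stands still between calls to the robot, and variables do not carry over. Pictures are saved under pics/ and viewed, about 8 in all and at most 12, crops included, and the job is handed in when it is done.

Besides the shell and the picture viewer there is one more tool, called by a JSON object that holds its "api" and its "payload". move_arm: Moves the arm, as the interface text tells. Its arguments: {"type":"object","properties":{"motion":{"type":"array"}},"required":["motion"]}

```bash
mkdir -p pics
cat > h.py <<'E'
import numpy as np, cv2
from workcell import *
def ray(im,row,col):
    K=np.array(im["mtx"]);T=np.array(im["camera_from_world"])
    R=T[:3,:3];t=T[:3,3]
    d=np.linalg.solve(K,[col,row,1.0]); d=np.array([d[0],-d[1],-d[2]])
    return -R.T@t, R.T@d
def onz(im,row,col,z):
    o,d=ray(im,row,col); return (o+d*(z-o[2])/d[2]).round(1)
def proj(im,P):
    P=np.atleast_2d(P);T=np.array(im["camera_from_world"])
    c=P@T[:3,:3].T+T[:3,3]; p=np.stack([c[:,0],-c[:,1],-c[:,2]],1)@np.array(im["mtx"]).T
    return p[:,:2]/p[:,2:]   # col,row
def tri(a,pa,b,pb):
    o1,d1=ray(a,*pa);o2,d2=ray(b,*pb);d1/=np.linalg.norm(d1);d2/=np.linalg.norm(d2)
    s=np.linalg.lstsq(np.stack([d1,-d2],1),o2-o1,rcond=None)[0]
    p,q=o1+s[0]*d1,o2+s[1]*d2; return ((p+q)/2).round(1),round(float(np.linalg.norm(p-q)),1)
E
python3 - <<'E'
from h import *
o=get_obs();print(o["ee_pos"],o["orientation"],o["width"],o["t"],tcp_to_grasp)
ims={n:get_image(n) for n in("side","top")}
for n,im in ims.items():
    cv2.imwrite(f"pics/{n}0.png",cv2.resize(im["color"][:,:,::-1],(800,600),interpolation=cv2.INTER_CUBIC))
    print(n,[k for k in im],ray(im,192,256)[0].round(0), ray(im,192,256)[1].round(2))
    for l in "shelf tall_bay low_bay upper_tier turntable short_jar tall_jar pepper_mill flour_tin salt_shaker amber_jar mug oil_bottle turner cooker_front".split():
        m=mark_of(im,l)
        print(l,[(np.round(x["location"]).tolist(),round(x["p"],2),onz(im,*x["location"],30 if l in("short_jar","tall_jar","pepper_mill","salt_shaker") else 116 if l in("amber_jar","upper_tier") else 66 if l=="cooker_front" else 0).tolist()) for x in m[:3]])
E
```

```text
[144.64435695 607.47639416 221.91307594] [ 2.46462699e+00  1.94663150e+00 -1.82965004e-03] 87.96348402718442 0.0 18.700000000000003
side ['color', 'mtx', 'camera_from_world', 'shot'] [ 228. -970. 1055.] [ 0.26  0.65 -0.71]
shelf [([173.0, 262.0], 0.85, [661.9, 85.9, 0.0])]
tall_bay [([266.0, 242.0], 0.22, [457.4, -273.5, 0.0])]
low_bay []
upper_tier [([129.0, 247.0], 0.69, [650.6, 201.2, 116.0])]
turntable [([281.0, 269.0], 0.67, [513.8, -348.0, 0.0]), ([133.0, 172.0], 0.6, [410.9, 433.6, 0.0])]
short_jar [([267.0, 240.0], 0.7, [446.1, -294.0, 30.0]), ([128.0, 250.0], 0.46, [704.5, 313.2, 30.0])]
tall_jar [([296.0, 258.0], 0.69, [460.8, -398.5, 30.0])]
pepper_mill [([281.0, 292.0], 0.74, [564.1, -389.4, 30.0]), ([130.0, 176.0], 0.67, [426.8, 407.0, 30.0]), ([367.0, 324.0], 0.61, [537.5, -635.7, 30.0])]
flour_tin [([161.0, 222.0], 0.92, [547.4, 198.6, 0.0])]
salt_shaker [([254.0, 274.0], 0.69, [553.1, -284.9, 30.0])]
amber_jar []
mug [([219.0, 224.0], 0.56, [464.5, -78.0, 0.0])]
oil_bottle [([120.0, 230.0], 0.66, [656.3, 429.9, 0.0])]
turner [([131.0, 173.0], 0.76, [417.8, 443.7, 0.0]
[... 439 characters left out ...]
.0])]
tall_jar [([216.0, 330.0], 0.74, [455.1, -405.8, 30.0]), ([168.0, 206.0], 0.25, [657.4, 66.1, 30.0])]
pepper_mill [([212.0, 396.0], 0.9, [463.1, -662.6, 30.0]), ([186.0, 325.0], 0.69, [570.9, -393.5, 30.0]), ([192.0, 380.0], 0.63, [541.6, -602.9, 30.0])]
flour_tin [([196.0, 171.0], 0.76, [554.8, 212.5, 0.0]), ([233.0, 116.0], 0.24, [415.7, 433.8, 0.0])]
salt_shaker [([192.0, 298.0], 0.48, [549.9, -288.6, 30.0])]
amber_jar []
mug [([217.0, 243.0], 0.92, [461.6, -70.5, 0.0])]
oil_bottle [([175.0, 119.0], 0.62, [644.7, 421.1, 0.0])]
turner [([233.0, 113.0], 0.73, [416.4, 445.3, 0.0]), ([192.0, 173.0], 0.73, [568.6, 205.2, 0.0])]
cooker_front [([158.0, 328.0], 0.84, [676.4, -405.0, 66.0])]
```

View pics/side0.png

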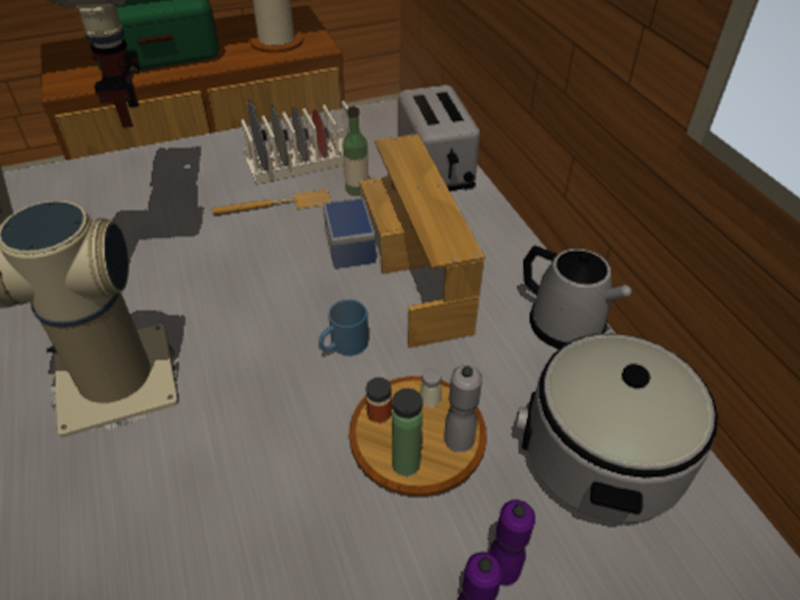

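View pics/top0.png

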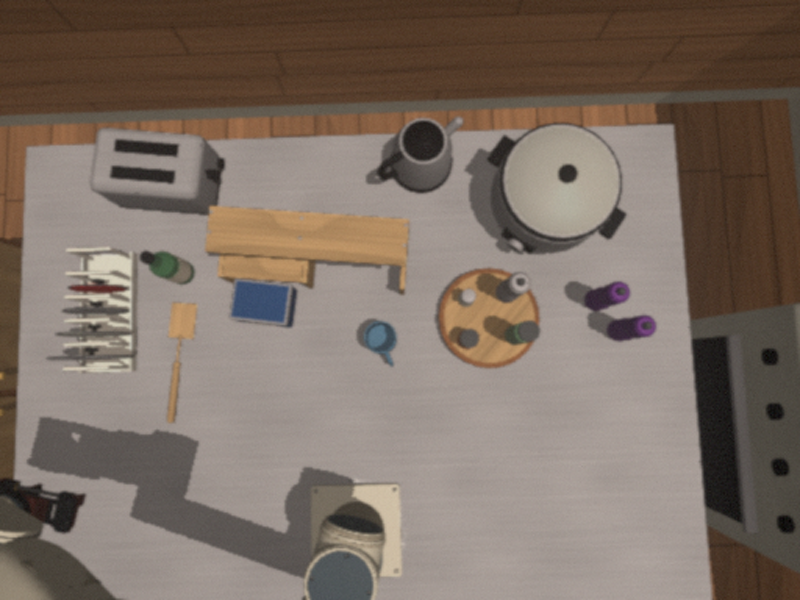

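The side view shows, in 800x600 pixels: short jar (378,400), tall jar (407,435), steel mill (463,410), salt (431,388), with purple mills at (513,540) and (481,580). The tin is at (350,232). The dark-lidded red jar, the green jar and the grey mill, all on the turntable, match the descriptions. The amber jar is hidden by the top board. Next I'll take close crops for precise edges.

Run:
```python
from h import *
a=get_image("top");b=get_image("side")
c=a["color"][125:215,125:275,::-1];d=b["color"][80:225,200:330,::-1]; e=b["color"][225:310,215:315,::-1]
c=cv2.resize(c,None,fx=5.33,fy=5.33,interpolation=cv2.INTER_CUBIC)
d=cv2.resize(d,None,fx=4.1,fy=4.1,interpolation=cv2.INTER_CUBIC)
cv2.imwrite("pics/c1.png",c);cv2.imwrite("pics/d1.png",d);print(c.shape,d.shape)
# turntable close crop both
e=cv2.resize(e,None,fx=4,fy=4,interpolation=cv2.INTER_CUBIC)
f=cv2.resize(a["color"][165:240,275:375,::-1],None,fx=4,fy=4,interpolation=cv2.INTER_CUBIC)
cv2.imwrite("pics/e1.png",np.hstack([e,np.pad(f,((0,e.shape[0]-f.shape[0]),(0,0),(0,0)))]))
for l in "short_jar tall_jar pepper_mill salt_shaker flour_tin amber_jar".split():
    for n,im in(("top",a),("side",b)):
        print(l,n,[(np.round(x["bbox"],1).tolist(),round(x["p"],2)) for x in recognise(im,l)[:3]])
```

```text
(480, 800, 3) (594, 533, 3)
short_jar top [([300.9, 216.6, 11.9, 14.4], 0.44)]
short_jar side [([244.3, 258.7, 17.8, 23.8], 0.97)]
tall_jar top [([334.2, 211.6, 21.9, 15.6], 0.53), ([196.8, 158.5, 130.9, 52.4], 0.32)]
tall_jar side [([262.0, 276.2, 20.0, 56.0], 0.84)]
pepper_mill top [([388.4, 190.2, 31.3, 18.6], 0.79), ([405.1, 209.2, 30.8, 16.0], 0.77), ([327.5, 183.8, 23.3, 22.9], 0.53)]
pepper_mill side [([331.0, 346.6, 30.4, 55.5], 0.88), ([297.5, 262.7, 21.6, 53.0], 0.75), ([305.1, 367.9, 31.0, 31.9], 0.69)]
salt_shaker top []
salt_shaker side [([220.3, 211.2, 30.7, 31.9], 0.55), ([277.1, 249.7, 16.0, 23.7], 0.51)]
flour_tin top [([168.5, 192.1, 43.2, 30.2], 0.65)]
flour_tin side [([223.9, 150.0, 33.8, 43.4], 0.91)]
amber_jar top [([301.4, 216.6, 11.3, 11.3], 0.62)]
amber_jar side [([274.7, 249.2, 14.8, 21.5], 0.32)]
```

View pics/c1.png

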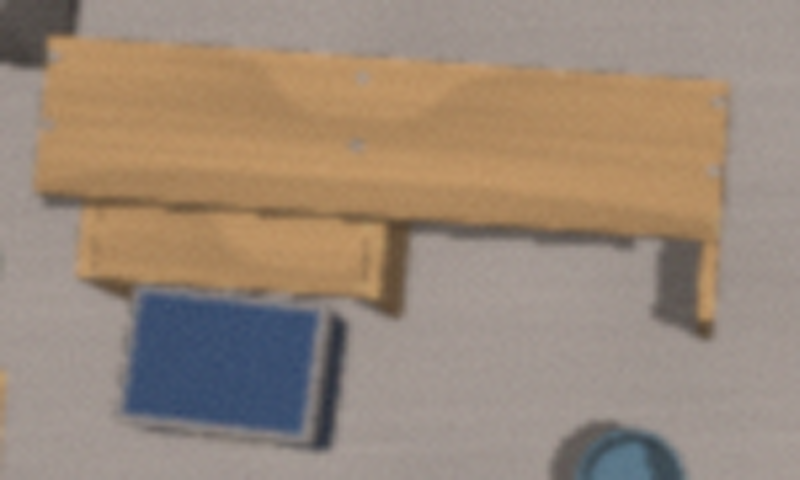

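View pics/d1.png

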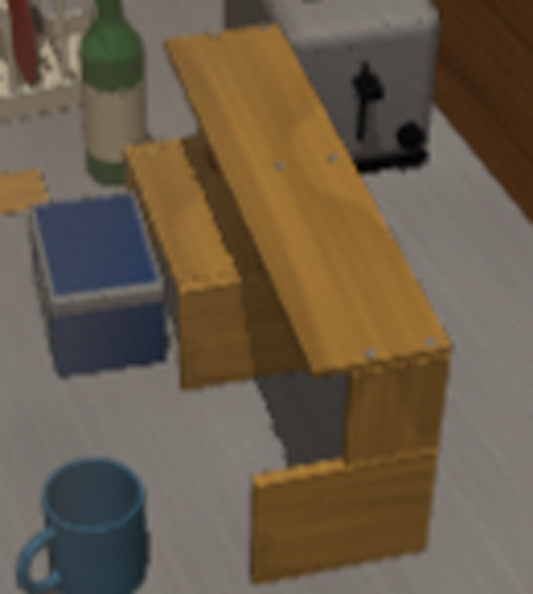

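View pics/e1.png

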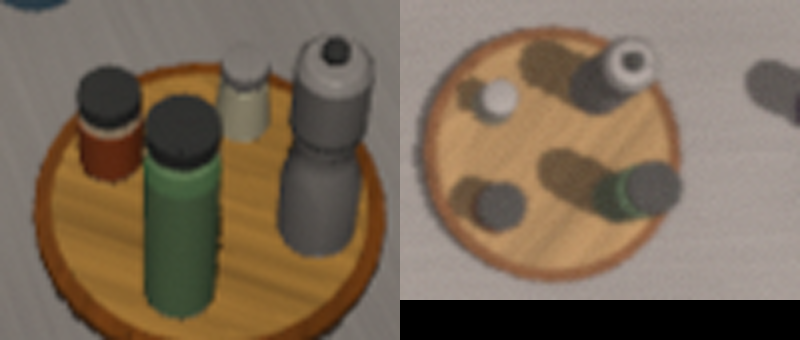

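Run:
```python
from h import *
from scipy.optimize import least_squares
a=get_image("top");b=get_image("side")
def C(p,off,s): return ((np.array(p,float)+.5)/s-.5+off)  # col,row
ct=lambda p:C(p,[125,125],5.333); cs=lambda p:C(p,[200,80],4.1)
def fit(obs,p0):
    def f(v,full=False):
        r=[]
        c,s=np.cos(v[2]),np.sin(v[2])
        for im,pt,px in obs:
            w=[v[0]+c*pt[0]-s*pt[1],v[1]+s*pt[0]+c*pt[1],pt[2]]
            r.append(proj(im,w)[0]-px)
        return np.array(r).ravel()
    s=least_squares(f,p0,loss="soft_l1"); print(s.x.round(4)); print(f(s.x).reshape(-1,2).round(1).tolist()); return s.x
B=[(-20,223,222),(85,223,222),(85,-223,222),(-20,-223,222)]
to=[(36,192),(48,37),(728,83),(720,238)]; si=[(165,40),(278,27),(450,347),(312,373)]
o=[(a,B[i],ct(to[i])) for i in range(4)]+[(b,B[i],cs(si[i])) for i in range(4)]
o+=[(a,(-60,223,116),ct((77,278))),(b,(-60,223,116),cs((125,148))),(b,(-60,9,116),cs((180,290))),(b,(-60,-223,116),cs((252,480)))]
S=fit(o,[650,85,-.05])
L=[(-50,70,92),(50,70,92),(50,-70,92),(-50,-70,92)]
tt=[(122,420),(137,290),(330,303),(308,440)];ts=[(35,208),(130,195),(165,290),(50,300)]
T=fit([(a,L[i],ct(tt[i])) for i in range(4)]+[(b,L[i],cs(ts[i])) for i in range(4)],[550,205,-.1])
c,s=np.cos(S[2]),np.sin(S[2]);R=np.array([[c,-s],[s,c]])
print("tin in shelf",R.T@(T[:2]-S[:2]),T[2]-S[2])
et=lambda p:C(p,[275,165],4);es=lambda p:C(p,[215,225],4)
for n,h,p,q in(("short",110,(98,207),(109,92)),("tall",218,(252,188),(183,130)),("mill",230,(233,62),(336,45)),("salt",100,(100,98),(246,62))):
    p=et(p)[::-1];q=es(q)[::-1]
    print(n,onz(a,*p,h),onz(b,*q,h),tri(a,p,b,q))
for n,pt in(("tall_bay",(-20,-101)),("low",(-60,116)),("tier",(-20,116))): print(n,S[:2]+R@pt)
m=[x for x in mark_of(a,"mug")][:1]; print(m)
```

```text
[ 6.554693e+02  7.919960e+01 -1.050000e-01]
[[-0.4, 0.1], [0.6, -0.5], [0.8, -0.2], [0.1, 0.7], [-0.5, -0.4], [0.0, -1.2], [0.4, -0.4], [-0.3, -0.5], [-0.2, -0.2], [-0.5, -0.6], [-0.2, 0.3], [0.5, 1.4]]
[ 5.580946e+02  2.083655e+02 -1.361000e-01]
[[-0.7, 0.7], [0.0, -1.3], [0.6, 0.1], [1.4, 0.8], [-2.3, -0.8], [1.2, -1.3], [0.3, -1.0], [0.1, 0.7]]
tin in shelf [-110.37507903  118.24981143] -0.031115140142658038
short [ 453.9 -280.2  110. ] [ 454.5 -287.5  110. ] (array([ 455.4, -281.3,  101.7]), 2.3)
tall [ 461.5 -399.5  218. ] [ 460.4 -407.8  218. ] (array([ 462.5, -401.5,  208.8]), 1.0)
mill [ 567.9 -386.8  230. ] [ 568.5 -389.9  230. ] (array([ 569. , -387.6,  227. ]), 1.4)
salt [ 555.2 -287.4  100. ] [ 556.2 -289.8  100. ] (array([ 556.2, -287.9,   97.5]), 1.6)
tall_bay [624.99464652 -19.14824783]
low [607.95650292 200.84880138]
tier [647.73623586 196.65680335]
[{'location': [219.3, 244.4], 'p': 0.92}]
```

{"api": "move_arm", "payload": {"motion": [[0, -40, 0, 0, 0, 0, 87.8], [0, -80, 0, 0, 0, 0, 87.8], [10, -120, 0, 0, 0, 0.04, 87.8], [30, -155, 0, 0, 0, 0.08, 87.8], [55, -185, 0, 0, 0, 0.129, 87.8]]}}

```text
t: 2.87
ee_pos: [198.9, 420.5, 222.6]
orientation: [2.33, 2.107, -0.001]
ft_force: [1.1, 0.7, -0.4]
width: 88.2
```

{"api": "move_arm", "payload": {"motion": [[30, -25, 0, 0, 0, 0, 87.8], [60, -50, 0, 0, 0, 0, 87.8], [90, -75, -30, 0, 0, 0, 87.8], [120, -100, -60, 0, 0, 0, 87.8], [150, -125, -90, 0, 0, 0, 87.8]]}}

```text
t: 3.28
ee_pos: [337.5, 308.7, 146.5]
orientation: [2.335, 2.102, 0.004]
ft_force: [0.2, 0.1, -0.6]
width: 87.6
```

{"api": "move_arm", "payload": {"motion": [[30, -20, -10, 0, 0, 0, 87.8], [60, -40, -35, 0, 0, 0, 87.8], [90, -60, -60, 0, 0, 0, 87.8], [105, -81, -85, 0, 0, 0, 87.8], [105, -81, -87, 0, 0, 0, 87.8]]}}

```text
t: 3.7
ee_pos: [442.1, 224.8, 55.9]
orientation: [-2.338, -2.097, 0.006]
ft_force: [-0.9, -0.7, -0.3]
width: 88.0
```

```bash
cat >> h.py <<'E'
S=np.array([655.5,79.2,-.105])
RS=np.array([[np.cos(S[2]),-np.sin(S[2])],[np.sin(S[2]),np.cos(S[2])]])
def toshelf(p): return (RS.T@(np.array(p)[:2]-S[:2])).round(1)
def toworld(p): return (S[:2]+RS@np.array(p)[:2]).round(1)
E
python3 - <<'E'
from h import *
from scipy.spatial.transform import Rotation as Ro
o=get_obs();print(o["t"],o["ee_pos"],toshelf(o["ee_pos"]),o["qpos"].tolist() if hasattr(o["qpos"],'tolist') else o["qpos"],o["ft_force"]);print(Ro.from_rotvec(o["orientation"]).as_matrix().round(3))
a=get_image("top");b=get_image("side")
c=cv2.resize(a["color"][145:225,125:245,::-1],None,fx=3.3,fy=3.3,interpolation=cv2.INTER_CUBIC)
d=cv2.resize(b["color"][90:190,190:310,::-1],None,fx=3.3,fy=3.3,interpolation=cv2.INTER_CUBIC)
cv2.imwrite("pics/t1.png",np.hstack([np.pad(c,((0,d.shape[0]-c.shape[0]),(0,0),(0,0))),d]))
E
```

```text
3.7 [442.07393901 224.82819943  55.8734605 ] [-227.5  122.5] [0.44683876731874994, 0.5107935614697952, 2.0036675577454757, -0.0009498521180176824, 0.631196952615758, -1.014782481993124] [-0.91981592 -0.69468726 -0.27014025]
[[ 0.108  0.994 -0.003]
 [ 0.994 -0.108 -0.002]
 [-0.003 -0.003 -1.   ]]
```

View pics/t1.png

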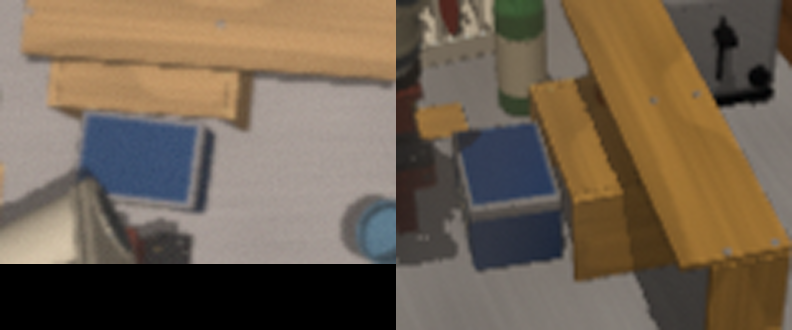

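{"api": "move_arm", "payload": {"motion": [[20, -2, 0, 0, 0, 0, 87.8], [35, -4, 0, 0, 0, 0, 87.8], [45, -5, 0, 0, 0, 0, 87.8], [55, -6, 0, 0, 0, 0, 87.8], [65, -7, 0, 0, 0, 0, 87.8]]}}

```text
t: 4.22
ee_pos: [504.6, 221.9, 60.1]
orientation: [-2.333, -2.102, 0.004]
ft_force: [-5.8, 1.0, 3.7]
width: 87.7
```

{"api": "move_arm", "payload": {"motion": [[12, -1, 0, 0, 0, 0, 87.8], [24, -2.5, 0, 0, 0, 0, 87.8], [36, -4, 0, 0, 0, 0, 87.8], [48, -5, 0, 0, 0, 0, 87.8], [58, -6, 0, 0, 0, 0, 87.8]]}}

```text
t: 4.63
ee_pos: [562.9, 215.8, 59.8]
orientation: [-2.333, -2.102, 0.004]
ft_force: [-6.2, 0.7, 5.1]
width: 87.7
```

{"api": "move_arm", "payload": {"motion": [[6, -0.6, 0, 0, 0, 0, 87.8], [12, -1.2, 0, 0, 0, 0, 87.8], [18, -2, 0, 0, 0, 0, 87.8], [18, -2, 0, 0, 0, 0, 87.8]]}}

```text
t: 4.97
ee_pos: [582.3, 213.8, 59.8]
orientation: [2.334, 2.102, 0.0]
ft_force: [-0.3, -0.4, -0.7]
width: 87.9
```

Run:
```python
from h import *
o=get_obs();print(o["t"],o["ee_pos"],toshelf(o["ee_pos"]),o["qpos"],o["ft_force"])
a=get_image("top");b=get_image("side")
c=cv2.resize(a["color"][145:225,125:245,::-1],None,fx=3.3,fy=3.3,interpolation=cv2.INTER_CUBIC)
d=cv2.resize(b["color"][90:190,190:310,::-1],None,fx=3.3,fy=3.3,interpolation=cv2.INTER_CUBIC)
cv2.imwrite("pics/t2.png",np.hstack([np.pad(c,((0,d.shape[0]-c.shape[0]),(0,0),(0,0))),d]))
```

```text
4.9667 [582.28848608 213.78641945  59.77943607] [-86.9 126.2] [ 3.32681987e-01  6.30775956e-01  1.72556590e+00  5.53564617e-06
  7.85048491e-01 -1.13360136e+00] [-0.2699584  -0.41037388 -0.7142839 ]
```

View pics/t2.png

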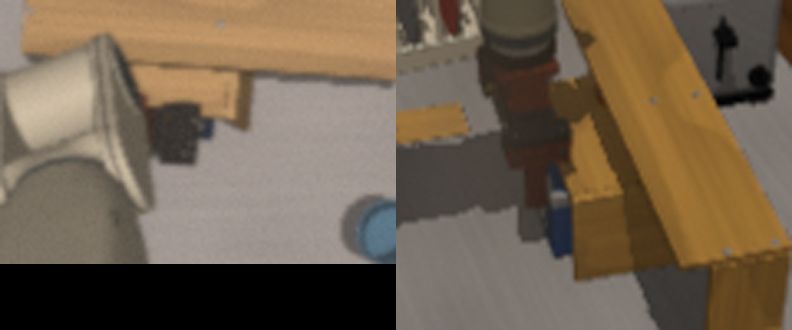

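{"api": "move_arm", "payload": {"motion": [[6, -0.6, 0, 0, 0, 0, 87.8], [12, -1.2, 0, 0, 0, 0, 87.8], [16, -1.7, 0, 0, 0, 0, 87.8], [20, -2, 0, 0, 0, 0, 87.8], [20, -2, 0, 0, 0, 0, 87.8]]}}

```text
t: 5.48
ee_pos: [596.1, 211.8, 59.2]
orientation: [-2.328, -2.099, 0.015]
ft_force: [-23.9, 3.1, 16.2]
width: 88.0
```

{"api": "move_arm", "payload": {"motion": [[-20, 2, 10, 0, 0, 0, 87.8], [-55, 5, 40, 0, 0, 0, 87.8], [-90, 9, 80, 0, 0, 0, 87.8], [-120, -15, 120, 0, 0, 0, 87.8], [-140, -55, 140, 0, 0, 0, 87.8]]}}

```text
t: 5.9
ee_pos: [477.5, 179.6, 183.9]
orientation: [2.331, 2.105, 0.005]
ft_force: [0.9, -0.6, -0.0]
width: 88.2
```

Run:
```python
from h import *
o=get_obs();print(o["t"],o["ee_pos"],toshelf(o["ee_pos"]),o["qpos"],o["ft_force"])
a=get_image("top");b=get_image("side")
hsv=lambda im:cv2.cvtColor(im["color"],cv2.COLOR_RGB2HSV)
def sx(im,row,col,z): return toshelf(onz(im,row,col,z)).tolist()
for n,im,z in(("top",a,92),("side",b,92)):
    m=cv2.inRange(hsv(im),(105,80,40),(125,255,255)); 
    # only near low bay mouth
    P=proj(im,[[*toworld((x,y)),zz] for x in(-90,-50) for y in(30,205) for zz in(0,92)])
    lo=np.floor(P.min(0)).astype(int);hi=np.ceil(P.max(0)).astype(int)
    ys,xs=np.nonzero(m[lo[1]:hi[1],lo[0]:hi[0]]); ys+=lo[1];xs+=lo[0]
    print(n,len(xs), [ (int(r),int(xs[ys==r].min()),int(xs[ys==r].max())) for r in np.unique(ys)])
    if len(xs):
        for y in np.unique(ys): pass
c=cv2.resize(a["color"][150:195,140:230,::-1],None,fx=4.4,fy=4.4,interpolation=cv2.INTER_CUBIC)
d=cv2.resize(b["color"][100:190,215:305,::-1],None,fx=4.4,fy=4.4,interpolation=cv2.INTER_CUBIC)
cv2.imwrite("pics/t3.png",np.hstack([np.pad(c,((0,d.shape[0]-c.shape[0]),(0,0),(0,0))),d]))
```

```text
5.9 [477.52640966 179.63212305 183.88793535] [-187.5   81.2] [ 3.36328930e-01  3.07224758e-01  1.91490658e+00  2.95845650e-04
  9.15842763e-01 -1.13294093e+00] [ 0.92745188 -0.64652057 -0.0028094 ]
top 0 []
side 19 [(154, 241, 241), (155, 241, 241), (156, 241, 241), (157, 241, 241), (158, 242, 242), (159, 241, 242), (160, 241, 242), (161, 241, 242), (162, 241, 242), (163, 241, 242), (164, 241, 242), (165, 242, 242), (166, 242, 242)]
```

View pics/t3.png

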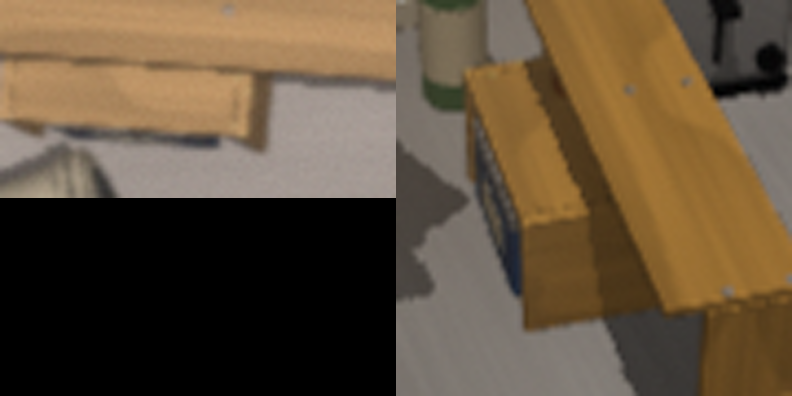

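The tin is nearly in, but the gripper met something at the end (24 N). I'll measure how far the front face still stands out.

Run:
```python
from h import *
from scipy.optimize import least_squares
a=get_image("top");b=get_image("side")
k=4.4
f=lambda im,c,r,oc,orow,z:toshelf(onz(im,(r+.5)/k-.5+orow,(c+.5)/k-.5+oc,z))
print("upright",f(b,525-396,328,215,100,0),"upright top",f(b,525-396,222,215,100,116))
print("tin br bottom",f(b,521-396,292,215,100,0),"tin fr top-left label",f(b,475-396,122,215,100,92),"top-right",f(b,521-396,232,215,100,92))
print("top bottoms",f(a,218,146,140,150,0),f(a,45,128,140,150,0),f(a,70,138,140,150,0))
Q=[([1.318,.423,1.63,0,1.089,-.019],(144.77,607.99,222.68)),([.44684,.51079,2.00367,-.00095,.6312,-1.01478],(442.07,224.83,55.87)),([.33268,.630776,1.725566,0,.785048,-1.1336],(582.29,213.79,59.78)),([.336329,.307225,1.914907,.0003,.915843,-1.132941],(477.53,179.63,183.89))]
def fk(v,q):
    h,r0,L1,L2,ang,L3=v; r=r0+L1*np.sin(q[1])+L2*np.sin(q[1]+q[2]+ang)+L3*np.sin(q[1]+q[2]+q[4]); z=h+L1*np.cos(q[1])+L2*np.cos(q[1]+q[2]+ang)+L3*np.cos(q[1]+q[2]+q[4]); return r,z
def res(v): return np.array([np.subtract(fk(v,q),(np.hypot(p[0],p[1]),p[2])) for q,p in Q]).ravel()
for r0 in(0,):
    g=lambda u:np.r_[res([u[0],u[1],u[2],u[3],u[4],u[5]]),(u[1])*.001,u[4]*.001]
    s=least_squares(g,[350,0,400,400,0,300]);print(s.x.round(3),res(s.x).round(1))
for q,p in Q:print(np.arctan2(p[1],p[0])-q[0])
```

```text
upright [-58.   15.5] upright top [-57.3  11.3]
tin br bottom [-50.6  59.3] tin fr top-left label [-60.  177.9] top-right [-56.7  28.2]
top bottoms [-56.1  55.4] [-51.2 214.3] [-58.7 190.6]
[2.93668e+02 2.21000e-01 5.63020e+02 4.91410e+02 1.59000e-01 2.90375e+02] [-0.  0. -0.  0.  0. -0. -0. -0.]
0.019036839531814564
0.023651690888272903
0.019194149807199967
0.02346251581869313
```

Tin face at shelf x ≈ -58, square and centred, which is within limits. Tall items need a low-pitched gripper from the front, so I'll calibrate the wrist with a small tilt.

{"api": "move_arm", "payload": {"motion": [[0, -35, 5, 0, 0, 0, 87.8], [0, -70, 10, 0, 0, 0, 87.8], [0, -105, 15, 0, 0, 0, 87.8], [0, -140, 20, 0, -0.1, 0, 87.8], [0, -160, 20, 0, -0.2, 0, 87.8]]}}

```text
t: 6.52
ee_pos: [480.6, 15.6, 202.1]
orientation: [2.226, 2.002, 0.229]
ft_force: [1.0, -0.1, -0.1]
width: 87.8
```

{"api": "move_arm", "payload": {"motion": [[0, 0, 0, 0, -0.1, 0, 87.8], [0, 0, 0, 0, -0.1, 0, 87.8], [0, 0, 0, 0, -0.1, 0, 87.8]]}}

```text
t: 6.77
ee_pos: [477.3, 17.9, 201.0]
orientation: [2.175, 1.957, 0.325]
ft_force: [1.0, 0.3, -0.8]
width: 87.9
```

```bash
cat > kin.py <<'E'
import numpy as np
from scipy.spatial.transform import Rotation as Ro
from scipy.optimize import least_squares
V=[293.668,.221,563.02,491.41,.159,290.375]; LAT=12.0
def fk(q,V=None):
    h,r0,L1,L2,an,L3=V if V is not None else globals()["V"]
    f=q[1]+q[2]
    R=Ro.from_euler("ZYZYZ",[q[0],f,q[3],q[4],q[5]+np.pi])
    w=np.array([r0+L1*np.sin(q[1])+L2*np.sin(f+an),LAT,h+L1*np.cos(q[1])+L2*np.cos(f+an)])
    p=Ro.from_euler("Z",q[0]).apply(w)+L3*R.apply([0,0,1]); return p,R
E
python3 - <<'E'
from kin import *; import kin
from workcell import get_obs
o=get_obs();q=o["qpos"];print(o["t"],o["ee_pos"],np.round(q,4),o["orientation"])
f=lambda L:np.subtract(fk(q,[L+3.293]+V[1:5]+[L])[0],o["ee_pos"])
for L in(150,200,250,290,350):print(L,f(L).round(1))
print((fk(q)[1].inv()*Ro.from_rotvec(o["orientation"])).as_rotvec().round(3))
E
```

```text
6.7667 [477.31047215  17.92172198 200.97159318] [ 0.0155  0.1229  2.1556 -0.0084  0.5667 -1.4435] [2.17488078 1.9571116  0.324675  ]Traceback (most recent call last):
  File "<stdin>", line 5, in <module>
  File "<stdin>", line 4, in <lambda>
  File "kin.py", line 8, in fk
    R=Ro.from_euler("ZYZYZ",[q[0],f,q[3],q[4],q[5]+np.pi])
  File "scipy/spatial/transform/_rotation.pyx", line 1413, in scipy.spatial.transform._rotation.Rotation.from_euler
ValueError: Expected axis specification to be a non-empty string of upto 3 characters, got ZYZYZ
```

```bash
sed -i 's/R=Ro.from_euler("ZYZYZ".*/R=Ro.from_euler("ZYZ",[q[0],f,q[3]])*Ro.from_euler("YZ",[q[4],q[5]+np.pi])/' kin.py
python3 - <<'E'
from kin import *; import kin
from workcell import get_obs
o=get_obs();q=o["qpos"]
f=lambda L:np.subtract(fk(q,[L+3.293]+V[1:5]+[L])[0],o["ee_pos"])
for L in(150,200,250,290,350):print(L,f(L).round(1))
print((fk(q)[1].inv()*Ro.from_rotvec(o["orientation"])).as_rotvec().round(3))
E
```

```text
150 [-46.4   0.1  -6.9]
200 [-31.8   0.1  -4.8]
250 [-17.2   0.1  -2.6]
290 [-5.5  0.1 -0.8]
350 [12.   0.1  1.8]
[0. 0. 0.]
```

```bash
sed -i 's/^V=.*/V=[312.3,.221,563.02,491.41,.159,309.0]/' kin.py
cat >> kin.py <<'E'
def rows(path):  # list of joint vectors, first = present; prints calls of 5 rows
    F=[fk(q) for q in path]
    for k in range(0,len(path)-1,5):
        p0,R0=F[k]; out=[]
        for p,R in F[k+1:k+6]:
            out.append([round(float(x),1) for x in p-p0]+[round(float(x),3) for x in (R*R0.inv()).as_rotvec()]+[87.8])
        print(out)
E
python3 - <<'E'
from kin import *
from workcell import get_obs
o=get_obs();q=np.array(o["qpos"]);print((fk(q)[0]-o["ee_pos"]).round(1))
g=q.copy();g[3]=np.pi;g[0]=-.6;g[5]=-1.57;g[4]=.7
rows([q+(g-q)*i/30 for i in range(31)])
E
```

```text
Traceback (most recent call last):
  File "kin.py", line 9, in fk
    w=np.array([r0+L1*np.sin(q[1])+L2*np.sin(f+an),LAT,h+L1*np.cos(q[1])+L2*np.cos(f+an)])
                                                   ^^^
NameError: name 'LAT' is not defined
```

```bash
sed -i 's/^V=.*/V=[312.3,.221,563.02,491.41,.159,309.0]; LAT=12.0/' kin.py
python3 - <<'E'
from kin import *
from workcell import get_obs
o=get_obs();q=np.array(o["qpos"]);print((fk(q)[0]-o["ee_pos"]).round(1))
g=q.copy();g[3]=np.pi;g[0]=-.6;g[5]=-1.57;g[4]=.7
rows([q+(g-q)*i/30 for i in range(31)])
E
```

```text
[0.1 0.1 0. ]
[[-0.5, 7.7, 0.2, 0.079, 0.005, -0.085, 87.8], [0.8, 15.5, 1.8, 0.158, 0.008, -0.169, 87.8], [3.8, 23.0, 4.8, 0.237, 0.009, -0.252, 87.8], [8.5, 30.0, 9.3, 0.318, 0.008, -0.336, 87.8], [14.8, 36.2, 15.1, 0.398, 0.005, -0.418, 87.8]]
[[7.8, 5.1, 7.2, 0.08, -0.005, -0.083, 87.8], [17.0, 8.8, 15.6, 0.16, -0.013, -0.166, 87.8], [27.4, 11.0, 25.3, 0.24, -0.022, -0.249, 87.8], [38.8, 11.3, 36.1, 0.32, -0.034, -0.331, 87.8], [51.1, 9.6, 47.9, 0.4, -0.048, -0.413, 87.8]]
[[12.8, -3.9, 12.7, 0.079, -0.016, -0.083, 87.8], [26.0, -10.0, 26.2, 0.157, -0.034, -0.165, 87.8], [39.2, -18.6, 40.4, 0.235, -0.055, -0.248, 87.8], [52.1, -29.6, 55.0, 0.313, -0.077, -0.33, 87.8], [64.6, -43.1, 70.0, 0.39, -0.102, -0.412, 87.8]]
[[11.7, -16.0, 15.2, 0.076, -0.026, -0.083, 87.8], [22.3, -34.4, 30.4, 0.15, -0.055, -0.167, 87.8], [31.6, -55.0, 45.4, 0.224, -0.085, -0.25, 87.8], [39.3, -77.9, 60.2, 0.297, -0.117, -0.334, 87.8], [45.2, -102.8, 74.5, 0.37, -0.152, -0.418, 87.8]]
[[3.9, -26.7, 13.6, 0.071, -0.035, -0.085, 87.8], [5.6, -54.9, 26.5, 0.14, -0.072, -0.17, 87.8], [4.9, -84.4, 38.4, 0.209, -0.11, -0.255, 87.8], [1.7, -114.9, 49.3, 0.276, -0.15, -0.341, 87.8], [-4.1, -146.1, 58.9, 0.343, -0.192, -0.427, 87.8]]
[[-8.4, -31.6, 8.3, 0.065, -0.042, -0.087, 87.8], [-19.3, -63.2, 15.2, 0.129, -0.085, -0.174, 87.8], [-32.9, -94.6, 20.7, 0.191, -0.129, -0.262, 87.8], [-49.0, -125.3, 24.5, 0.253, -0.175, -0.35, 87.8], [-67.5, -155.1, 26.7, 0.314, -0.221, -0.438, 87.8]]
```

{"api": "move_arm", "payload": {"motion": [[-0.5, 7.7, 0.2, 0.079, 0.005, -0.085, 87.8], [0.8, 15.5, 1.8, 0.158, 0.008, -0.169, 87.8], [3.8, 23.0, 4.8, 0.237, 0.009, -0.252, 87.8], [8.5, 30.0, 9.3, 0.318, 0.008, -0.336, 87.8], [14.8, 36.2, 15.1, 0.398, 0.005, -0.418, 87.8]]}}

```text
t: 7.18
ee_pos: [494.9, 55.7, 217.3]
orientation: [-2.655, -1.419, -0.662]
ft_force: [-0.4, 0.2, -0.2]
width: 87.7
```

{"api": "move_arm", "payload": {"motion": [[7.8, 5.1, 7.2, 0.08, -0.005, -0.083, 87.8], [17.0, 8.8, 15.6, 0.16, -0.013, -0.166, 87.8], [27.4, 11.0, 25.3, 0.24, -0.022, -0.249, 87.8], [38.8, 11.3, 36.1, 0.32, -0.034, -0.331, 87.8], [51.1, 9.6, 47.9, 0.4, -0.048, -0.413, 87.8]]}}

```text
t: 7.6
ee_pos: [546.5, 65.1, 265.8]
orientation: [-2.618, -0.647, -0.931]
ft_force: [0.2, 0.4, -0.0]
width: 88.0
```

Run:
```python
from kin import *
from workcell import get_obs
o=get_obs();q=np.array(o["qpos"]);print(o["t"],q.round(3),(fk(q)[0]-o["ee_pos"]).round(1))
```

```text
7.6 [-0.187  0.125  2.15   1.044  0.612 -1.482] [-0.1 -0.2 -0.1]
```

{"api": "move_arm", "payload": {"motion": [[12.8, -3.9, 12.7, 0.079, -0.016, -0.083, 87.8], [26.0, -10.0, 26.2, 0.157, -0.034, -0.165, 87.8], [39.2, -18.6, 40.4, 0.235, -0.055, -0.248, 87.8], [52.1, -29.6, 55.0, 0.313, -0.077, -0.33, 87.8], [64.6, -43.1, 70.0, 0.39, -0.102, -0.412, 87.8]]}}

```text
t: 8.02
ee_pos: [611.5, 21.3, 336.4]
orientation: [-2.392, 0.066, -1.173]
ft_force: [0.6, 0.4, -0.0]
width: 87.7
```

{"api": "move_arm", "payload": {"motion": [[11.7, -16.0, 15.2, 0.076, -0.026, -0.083, 87.8], [22.3, -34.4, 30.4, 0.15, -0.055, -0.167, 87.8], [31.6, -55.0, 45.4, 0.224, -0.085, -0.25, 87.8], [39.3, -77.9, 60.2, 0.297, -0.117, -0.334, 87.8], [45.2, -102.8, 74.5, 0.37, -0.152, -0.418, 87.8]]}}

```text
t: 8.43
ee_pos: [656.7, -82.5, 411.4]
orientation: [-2.007, 0.698, -1.379]
ft_force: [0.6, -0.1, -0.2]
width: 87.9
```

{"api": "move_arm", "payload": {"motion": [[3.9, -26.7, 13.6, 0.071, -0.035, -0.085, 87.8], [5.6, -54.9, 26.5, 0.14, -0.072, -0.17, 87.8], [4.9, -84.4, 38.4, 0.209, -0.11, -0.255, 87.8], [1.7, -114.9, 49.3, 0.276, -0.15, -0.341, 87.8], [-4.1, -146.1, 58.9, 0.343, -0.192, -0.427, 87.8]]}}

```text
t: 8.85
ee_pos: [652.2, -229.5, 470.4]
orientation: [-1.488, 1.23, -1.537]
ft_force: [0.3, 0.3, 0.4]
width: 88.0
```

{"api": "move_arm", "payload": {"motion": [[-8.4, -31.6, 8.3, 0.065, -0.042, -0.087, 87.8], [-19.3, -63.2, 15.2, 0.129, -0.085, -0.174, 87.8], [-32.9, -94.6, 20.7, 0.191, -0.129, -0.262, 87.8], [-49.0, -125.3, 24.5, 0.253, -0.175, -0.35, 87.8], [-67.5, -155.1, 26.7, 0.314, -0.221, -0.438, 87.8]]}}

```text
t: 9.27
ee_pos: [584.0, -385.3, 496.8]
orientation: [-0.859, 1.645, -1.63]
ft_force: [-0.2, 1.3, 1.2]
width: 87.5
```

```bash
cat > go.py <<'E'
# plan: go.py jx jy jz az alpha n w  -> rows in n steps so that the GRASP POINT reaches (jx,jy,jz), azimuth az, pitch alpha below horizontal
import sys
from kin import *
from workcell import get_obs
from scipy.spatial.transform import Slerp
def target(g,az,al):
    z=np.array([np.cos(al)*np.cos(az),np.cos(al)*np.sin(az),-np.sin(al)])
    x=np.array([-np.sin(az),np.cos(az),0])
    return np.array(g)+18.7*z, z, x
def Rt(z,x): return Ro.from_matrix(np.stack([x,np.cross(z,x),z],1))
def ik(p,R,q0):
    e=lambda q:np.r_[(fk(q)[0]-p)/100,(fk(q)[1].inv()*R).as_rotvec()]
    s=least_squares(e,q0,bounds=([-3,-.9,.09,-1.31,.11,-2.54],[3,2.11,2.58,4.45,2.69,2.54])); return s.x,s.cost
def plan(wps,q0=None,pr=True):
    """wps: list of (g,az,al,n,width)"""
    o=get_obs();q=np.array(o["qpos"])if q0 is None else q0
    p,R=np.array(o["ee_pos"]),Ro.from_rotvec(o["orientation"])
    print("now t",round(o["t"],2),q.round(2),p.round(1))
    for g,az,al,n,w in wps:
        p1,z,x=target(g,az,al)
        R1=min((Rt(z,x),Rt(z,-x)),key=lambda r:(R.inv()*r).magnitude())
        q,c=ik(p1,R1,q); t=(R1*R.inv()).as_rotvec()
        S=Slerp([0,1],Ro.concatenate([R,R1])); d=p1-p
        print("->",g,"q",q.round(2),"cost %.1e"%c,"shift",d.round(1),"turn",t.round(3),"mm/row %.0f rad/row %.3f"%(np.linalg.norm(d)/n,np.linalg.norm(t)/n))
        for k in range(0,n,5):
            a,out=S(k/n),[]
            for i in range(k+1,min(k+5,n)+1):
                out.append([round(float(v),1) for v in d*(i-k)/n]+[round(float(v),3) for v in (S(i/n)*a.inv()).as_rotvec()]+[w])
            print("  ",out)
        p,R=p1,R1
E
python3 - <<'E'
from go import *
T=np.array([461.5,-402]);az=np.arctan2(T[1],T[0]);u=np.array([np.cos(az),np.sin(az)])
al=.52
plan([((*(T-u*110).round(1),230),az,al,10,87.8),((*(T-u*60).round(1),185),az,al,3,87.8),((*T,172),az,al,4,87.8)])
E
```

```text
now t 9.27 [-0.6   0.12  2.15  3.15  0.7  -1.57] [ 584.  -385.3  496.8]
-> (np.float64(378.6), np.float64(-329.7), 230) q [-0.76  0.27  2.51  3.08  0.69 -1.54] cost 1.7e-31 shift [-193.1   44.9 -276.1] turn [ 0.311  0.409 -0.109] mm/row 34 rad/row 0.053
   [[-19.3, 4.5, -27.6, 0.031, 0.041, -0.011, 87.8], [-38.6, 9.0, -55.2, 0.062, 0.082, -0.022, 87.8], [-57.9, 13.5, -82.8, 0.093, 0.123, -0.033, 87.8], [-77.2, 18.0, -110.4, 0.125, 0.164, -0.044, 87.8], [-96.6, 22.5, -138.0, 0.156, 0.205, -0.055, 87.8]]
   [[-19.3, 4.5, -27.6, 0.031, 0.041, -0.011, 87.8], [-38.6, 9.0, -55.2, 0.062, 0.082, -0.022, 87.8], [-57.9, 13.5, -82.8, 0.093, 0.123, -0.033, 87.8], [-77.2, 18.0, -110.4, 0.125, 0.164, -0.044, 87.8], [-96.6, 22.5, -138.0, 0.156, 0.205, -0.055, 87.8]]
-> (np.float64(416.3), np.float64(-362.6), 185) q [-0.76  0.46  2.42  3.09  0.79 -1.56] cost 9.3e-23 shift [ 37.7 -32.9 -45. ] turn [0. 0. 0.] mm/row 22 rad/row 0.000
   [[12.6, -11.0, -15.0, 0.0, 0.0, 0.0, 87.8], [25.1, -21.9, -30.0, 0.0, 0.0, 0.0, 87.8], [37.7, -32.9, -45.0, 0.0, 0.0, 0.0, 87.8]]
-> (np.float64(461.5), np.float64(-402.0), 172) q [-0.75  0.52  2.3   3.1   0.73 -1.55] cost 5.0e-24 shift [ 45.2 -39.4 -13. ] turn [0. 0. 0.] mm/row 15 rad/row 0.000
   [[11.3, -9.8, -3.2, 0.0, 0.0, 0.0, 87.8], [22.6, -19.7, -6.5, 0.0, 0.0, 0.0, 87.8], [33.9, -29.5, -9.8, 0.0, 0.0, 0.0, 87.8], [45.2, -39.4, -13.0, 0.0, 0.0, 0.0, 87.8]]
```

{"api": "move_arm", "payload": {"motion": [[-19.3, 4.5, -27.6, 0.031, 0.041, -0.011, 87.8], [-38.6, 9.0, -55.2, 0.062, 0.082, -0.022, 87.8], [-57.9, 13.5, -82.8, 0.093, 0.123, -0.033, 87.8], [-77.2, 18.0, -110.4, 0.125, 0.164, -0.044, 87.8], [-96.6, 22.5, -138.0, 0.156, 0.205, -0.055, 87.8]]}}

```text
t: 9.68
ee_pos: [487.5, -361.6, 357.5]
orientation: [-0.941, 1.923, -1.464]
ft_force: [-0.9, -0.6, 0.4]
width: 88.1
```

{"api": "move_arm", "payload": {"motion": [[-19.3, 4.5, -27.6, 0.031, 0.041, -0.011, 87.8], [-38.6, 9.0, -55.2, 0.062, 0.082, -0.022, 87.8], [-57.9, 13.5, -82.8, 0.093, 0.123, -0.033, 87.8], [-77.2, 18.0, -110.4, 0.125, 0.164, -0.044, 87.8], [-96.6, 22.5, -138.0, 0.156, 0.205, -0.055, 87.8]]}}

```text
t: 10.1
ee_pos: [391.2, -339.8, 219.1]
orientation: [-1.006, 2.191, -1.268]
ft_force: [-0.2, -0.6, 0.1]
width: 87.7
```

{"api": "move_arm", "payload": {"motion": [[12.6, -11, -15, 0, 0, 0, 87.8], [25.1, -21.9, -30, 0, 0, 0, 87.8], [37.7, -32.9, -45, 0, 0, 0, 87.8], [37.7, -32.9, -45, 0, 0, 0, 87.8]]}}

```text
t: 10.43
ee_pos: [431.1, -374.4, 172.2]
orientation: [-1.006, 2.191, -1.268]
ft_force: [0.7, -0.9, 0.8]
width: 87.7
```

Run:
```python
from go import *
from h import *
T=np.array([461.5,-401]);az=np.arctan2(T[1],T[0])
plan([((*T,172),az,.52,4,87.8)])
a=get_image("top");b=get_image("side")
d=cv2.resize(b["color"][200:310,190:330,::-1],None,fx=4,fy=4,interpolation=cv2.INTER_CUBIC)
cv2.imwrite("pics/g1.png",d)
```

```text
now t 10.43 [-0.76  0.47  2.42  3.09  0.79 -1.56] [ 431.1 -374.4  172.2]
-> (np.float64(461.5), np.float64(-401.0), 172) q [-0.75  0.52  2.3   3.1   0.73 -1.55] cost 4.1e-27 shift [ 42.7 -37.2  -9.5] turn [-0.    -0.004 -0.004] mm/row 14 rad/row 0.001
   [[10.7, -9.3, -2.4, -0.0, -0.001, -0.001, 87.8], [21.3, -18.6, -4.7, -0.0, -0.002, -0.002, 87.8], [32.0, -27.9, -7.1, -0.0, -0.003, -0.003, 87.8], [42.7, -37.2, -9.5, -0.0, -0.004, -0.004, 87.8]]
```

View pics/g1.png

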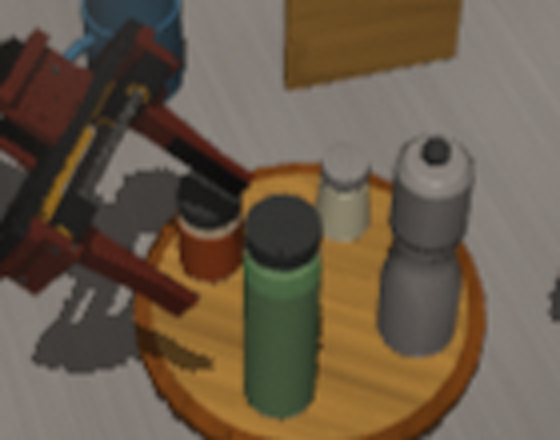

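The open fingers point at the green jar with one either side of its line, and nothing has been disturbed. I'll advance and grip.

{"api": "move_arm", "payload": {"motion": [[10.7, -9.3, -2.4, 0, 0, 0, 87.8], [21.3, -18.6, -4.7, 0, 0, 0, 87.8], [32, -27.9, -7.1, 0, 0, 0, 87.8], [42.7, -37.2, -9.5, 0, 0, 0, 87.8], [42.7, -37.2, -9.5, 0, 0, 0, 80]]}}

```text
t: 10.95
ee_pos: [471.5, -410.1, 166.5]
orientation: [-1.004, 2.19, -1.27]
ft_force: [-0.6, -0.6, -0.1]
width: 84.1
```

{"api": "move_arm", "payload": {"motion": [[0, 0, 0, 0, 0, 0, 60], [0, 0, 0, 0, 0, 0, 50], [0, 0, 0, 0, 0, 0, 40], [0, 0, 0, 0, 0, 0, 30], [0, 0, 0, 0, 0, 0, 30]]}}

```text
t: 11.37
ee_pos: [468.7, -408.1, 164.4]
orientation: [-1.006, 2.195, -1.265]
ft_force: [0.9, 0.4, 0.2]
width: 51.5
```

{"api": "move_arm", "payload": {"motion": [[0, 0, 0, 0, 0, 0, 30], [0, 0, 0, 0, 0, 0, 30], [0, 0, 5, 0, 0, 0, 30], [0, 0, 15, 0, 0, 0, 30], [0, 0, 30, 0, 0, 0, 30]]}}

```text
t: 11.78
ee_pos: [468.0, -407.5, 192.4]
orientation: [-1.008, 2.2, -1.259]
ft_force: [-0.7, 1.1, -3.2]
width: 47.4
```

```bash
cat h.py | tail -5
python3 - <<'E'
from go import *
from h import toworld
A=-.105; W=lambda x,y,z:(*map(float,toworld((x,y))),z)
plan([((457,-397,290),np.arctan2(-401,461.5),.52,3,30),(W(-90,-145,290),A,.52,12,30),(W(-85,-145,148),A,.52,5,30),(W(-3,-145,148),A,.52,7,30)])
E
```

```text
p,q=o1+s[0]*d1,o2+s[1]*d2; return ((p+q)/2).round(1),round(float(np.linalg.norm(p-q)),1)
S=np.array([655.5,79.2,-.105])
RS=np.array([[np.cos(S[2]),-np.sin(S[2])],[np.sin(S[2]),np.cos(S[2])]])
def toshelf(p): return (RS.T@(np.array(p)[:2]-S[:2])).round(1)
def toworld(p): return (S[:2]+RS@np.array(p)[:2]).round(1)
now t 11.78 [-0.75  0.43  2.31  3.09  0.63 -1.55] [ 468.  -407.5  192.4]
-> (457, -397, 290) q [-0.75  0.2   2.27  3.06  0.38 -1.52] cost 3.0e-31 shift [ 1.2 -0.1 88.3] turn [-0.006 -0.011 -0.002] mm/row 29 rad/row 0.004
   [[0.4, -0.0, 29.4, -0.002, -0.004, -0.001, 30], [0.8, -0.1, 58.9, -0.004, -0.007, -0.002, 30], [1.2, -0.1, 88.3, -0.006, -0.011, -0.002, 30]]
-> (550.8, -55.6, 290) q [-0.14  0.13  2.37  3.07  0.41 -1.52] cost 4.6e-20 shift [ 97.7 350.3   0. ] turn [0.   0.   0.61] mm/row 30 rad/row 0.051
   [[8.1, 29.2, 0.0, 0.0, 0.0, 0.051, 30], [16.3, 58.4, 0.0, -0.0, -0.0, 0.102, 30], [24.4, 87.6, 0.0, 0.0, 0.0, 0.153, 30], [32.6, 116.8, 0.0, 0.0, 0.0, 0.203, 30], [40.7, 146.0, 0.0, 0.0, 0.0, 0.254, 30]]
   [[8.1, 29.2, 0.0, -0.0, -0.0, 0.051, 30], [16.3, 58.4, 0.0, 0.
[... 292 characters left out ...]
.56] cost 1.2e-23 shift [   5.    -0.5 -142. ] turn [0. 0. 0.] mm/row 28 rad/row 0.000
   [[1.0, -0.1, -28.4, 0.0, 0.0, 0.0, 30], [2.0, -0.2, -56.8, 0.0, 0.0, 0.0, 30], [3.0, -0.3, -85.2, 0.0, 0.0, 0.0, 30], [4.0, -0.4, -113.6, 0.0, 0.0, 0.0, 30], [5.0, -0.5, -142.0, 0.0, 0.0, 0.0, 30]]
-> (637.3, -64.7, 148) q [-0.13  0.6   2.24  3.11  0.74 -1.56] cost 5.4e-19 shift [81.5 -8.6  0. ] turn [0. 0. 0.] mm/row 12 rad/row 0.000
   [[11.6, -1.2, 0.0, 0.0, 0.0, 0.0, 30], [23.3, -2.5, 0.0, 0.0, 0.0, 0.0, 30], [34.9, -3.7, 0.0, 0.0, 0.0, 0.0, 30], [46.6, -4.9, 0.0, 0.0, 0.0, 0.0, 30], [58.2, -6.1, 0.0, 0.0, 0.0, 0.0, 30]]
   [[11.6, -1.2, 0.0, 0.0, 0.0, 0.0, 30], [23.3, -2.5, 0.0, 0.0, 0.0, 0.0, 30]]
```

{"api": "move_arm", "payload": {"motion": [[0.4, 0, 29, 0, 0, 0, 30], [0.8, 0, 58, 0, 0, 0, 30], [1.2, 0, 88, 0, 0, 0, 30]]}}

```text
t: 12.03
ee_pos: [469.2, -407.6, 281.9]
orientation: [-1.007, 2.199, -1.261]
ft_force: [0.9, 0.1, -4.1]
width: 48.0
```

{"api": "move_arm", "payload": {"motion": [[8.1, 29.2, 0, 0, 0, 0.051, 30], [16.3, 58.4, 0, 0, 0, 0.102, 30], [24.4, 87.6, 0, 0, 0, 0.153, 30], [32.6, 116.8, 0, 0, 0, 0.203, 30], [40.7, 146, 0, 0, 0, 0.254, 30]]}}

```text
t: 12.45
ee_pos: [510.1, -260.7, 281.6]
orientation: [-1.242, 1.991, -1.145]
ft_force: [0.8, 0.2, -4.4]
width: 47.5
```

{"api": "move_arm", "payload": {"motion": [[8.1, 29.2, 0, 0, 0, 0.051, 30], [16.3, 58.4, 0, 0, 0, 0.102, 30], [24.4, 87.6, 0, 0, 0, 0.153, 30], [32.6, 116.8, 0, 0, 0, 0.203, 30], [40.7, 146, 0, 0, 0, 0.254, 30]]}}

```text
t: 12.87
ee_pos: [550.7, -114.8, 281.4]
orientation: [-1.447, 1.771, -1.019]
ft_force: [0.2, -0.6, -3.2]
width: 47.2
```

{"api": "move_arm", "payload": {"motion": [[8.1, 29.2, 0, 0, 0, 0.051, 30], [16.3, 58.4, 0, 0, 0, 0.102, 30], [16.3, 58.4, 0, 0, 0, 0.102, 30], [16.3, 58.4, 0, 0, 0, 0.102, 30]]}}

```text
t: 13.2
ee_pos: [567.3, -56.9, 281.6]
orientation: [-1.52, 1.679, -0.967]
ft_force: [-0.9, 0.2, -3.0]
width: 47.4
```

Run:
```python
from go import *
from h import *
A=-.105; W=lambda x,y,z:(*map(float,toworld((x,y))),z)
plan([(W(-85,-145,148),A,.52,5,30),(W(-3,-145,148),A,.52,7,30)])
a=get_image("top");b=get_image("side")
d=cv2.resize(b["color"][100:260,190:340,::-1],None,fx=3.7,fy=3.7,interpolation=cv2.INTER_CUBIC)
cv2.imwrite("pics/g2.png",d)
print(get_obs()["width"])
```

```text
now t 13.2 [-0.14  0.13  2.37  3.06  0.39 -1.52] [567.3 -56.9 281.6]
-> (555.8, -56.1, 148) q [-0.14  0.58  2.41  3.11  0.9  -1.56] cost 4.7e-23 shift [   4.6   -0.9 -142.9] turn [ 0.002 -0.009 -0.004] mm/row 29 rad/row 0.002
   [[0.9, -0.2, -28.6, 0.0, -0.002, -0.001, 30], [1.8, -0.4, -57.1, 0.001, -0.004, -0.002, 30], [2.8, -0.5, -85.7, 0.001, -0.005, -0.002, 30], [3.7, -0.7, -114.3, 0.001, -0.007, -0.003, 30], [4.6, -0.9, -142.9, 0.002, -0.009, -0.004, 30]]
-> (637.3, -64.7, 148) q [-0.13  0.6   2.24  3.11  0.74 -1.56] cost 5.4e-19 shift [81.5 -8.6  0. ] turn [0. 0. 0.] mm/row 12 rad/row 0.000
   [[11.6, -1.2, 0.0, 0.0, 0.0, 0.0, 30], [23.3, -2.5, 0.0, 0.0, 0.0, 0.0, 30], [34.9, -3.7, 0.0, 0.0, 0.0, 0.0, 30], [46.6, -4.9, 0.0, 0.0, 0.0, 0.0, 30], [58.2, -6.1, 0.0, 0.0, 0.0, 0.0, 30]]
   [[11.6, -1.2, 0.0, 0.0, 0.0, 0.0, 30], [23.3, -2.5, 0.0, 0.0, 0.0, 0.0, 30]]
47.698984077995
```

View pics/g2.png

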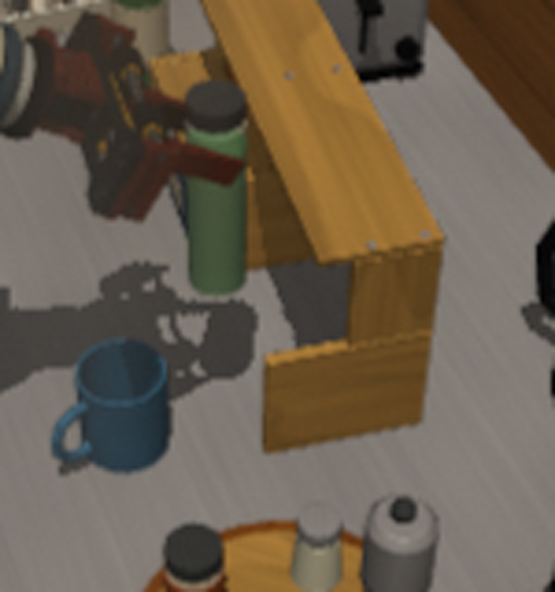

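Upright in the gripper, in front of the tall bay and clear of the mug. I'll lower it and go in.

{"api": "move_arm", "payload": {"motion": [[0.9, -0.2, -28.6, 0, 0, 0, 30], [1.8, -0.4, -57, 0, 0, 0, 30], [2.8, -0.5, -86, 0, 0, 0, 30], [3.7, -0.7, -114, 0, 0, 0, 30], [4.6, -0.9, -142.5, 0, 0, 0, 30]]}}

```text
t: 13.72
ee_pos: [572.4, -60.3, 138.9]
orientation: [-1.515, 1.681, -0.971]
ft_force: [1.2, -0.1, -2.9]
width: 47.3
```

{"api": "move_arm", "payload": {"motion": [[11.6, -1.2, 0, 0, 0, 0, 30], [23.3, -2.5, 0, 0, 0, 0, 30], [35, -3.7, 0, 0, 0, 0, 30], [46.6, -4.9, 0, 0, 0, 0, 30], [58.2, -6.1, 0, 0, 0, 0, 30]]}}

```text
t: 14.13
ee_pos: [633.1, -65.6, 143.0]
orientation: [-1.514, 1.677, -0.973]
ft_force: [-0.1, -0.2, -4.1]
width: 47.1
```

{"api": "move_arm", "payload": {"motion": [[11.6, -1.2, 0, 0, 0, 0, 30], [23.3, -2.5, 0, 0, 0, 0, 30], [23.3, -2.5, 0, 0, 0, 0, 30], [23.3, -2.5, -2, 0, 0, 0, 30], [23.3, -2.5, -4, 0, 0, 0, 30]]}}

```text
t: 14.55
ee_pos: [653.5, -67.5, 135.7]
orientation: [-1.518, 1.68, -0.969]
ft_force: [-0.8, -0.3, -3.9]
width: 47.6
```

Run:
```python
from h import *
o=get_obs();print(o["t"],o["ee_pos"],toshelf(o["ee_pos"]),o["width"],o["ft_force"])
b=get_image("side");print([(np.round(x["bbox"],1).tolist(),round(x["p"],2)) for x in recognise(b,"tall_jar")[:2]])
for z in (0,90):print(z,proj(b,[[*toworld((13-16,-145)),z]]))
```

```text
14.55 [653.52071416 -67.46016939 135.73426987] [  13.4 -146.1] 47.5907177576777 [-0.81728854 -0.26882069 -3.85316315]
[([276.5, 177.8, 17.6, 38.7], 0.78)]
0 [[271.11076165 202.62762434]]
90 [[271.95216842 183.5639657 ]]
```

{"api": "move_arm", "payload": {"motion": [[0, 0, -1, 0, 0, 0, 30], [0, 0, -2, 0, 0, 0, 30], [0, 0, -2, 0, 0, 0, 30]]}}

```text
t: 14.9
ee_pos: [653.6, -67.6, 133.3]
orientation: [-1.518, 1.68, -0.968]
ft_force: [0.4, -0.2, -2.6]
width: 47.4
```

{"api": "move_arm", "payload": {"motion": [[0, 0, -1, 0, 0, 0, 30], [0, 0, -1, 0, 0, 0, 52], [0, 0, -1, 0, 0, 0, 62], [0, 0, -1, 0, 0, 0, 64], [0, 0, -1, 0, 0, 0, 64]]}}

```text
t: 15.32
ee_pos: [654.5, -67.7, 133.4]
orientation: [-1.516, 1.679, -0.97]
ft_force: [1.3, -0.4, -0.3]
width: 63.7
```

{"api": "move_arm", "payload": {"motion": [[0, 0, 0, 0, 0, 0, 64], [-15, 1.6, 0, 0, 0, 0, 64], [-35, 3.7, 0, 0, 0, 0, 64], [-60, 6.3, 0, 0, 0, 0, 70], [-90, 9.5, 10, 0, 0, 0, 87.8]]}}

```text
t: 15.73
ee_pos: [563.9, -58.1, 142.5]
orientation: [-1.517, 1.679, -0.969]
ft_force: [-0.3, -0.4, -1.0]
width: 73.4
```

Run:
```python
from go import *
from h import *
T=np.array([568.3,-388]);az=np.arctan2(T[1],T[0])-.0;u=np.array([np.cos(az),np.sin(az)])
cur=get_obs()["ee_pos"]
plan([((555,-56,300),-.105,.52,6,87.8),((*(T-u*120).round(1),300),az,.52,12,87.8),((*(T-u*65).round(1),185),az,.52,5,87.8),((*T,178),az,.52,5,87.8)])
b=get_image("side")
d=cv2.resize(b["color"][100:260,190:340,::-1],None,fx=3.7,fy=3.7,interpolation=cv2.INTER_CUBIC)
cv2.imwrite("pics/g3.png",d)
print([(np.round(x["bbox"],1).tolist(),round(x["p"],2)) for x in recognise(b,"tall_jar")[:2]],[(np.round(x["location"],1).tolist(),toshelf(onz(b,*x["location"],0))) for x in mark_of(b,"tall_jar")[:2]])
for z in (0,188):print(z,proj(b,[[*toworld((0,-145)),z]]))
for l in("pepper_mill","short_jar"):print(l,[(x["location"],round(x["p"],2),onz(b,*x["location"],30)) for x in mark_of(b,l)[:3]])
```

```text
now t 15.73 [-0.14  0.56  2.42  3.1   0.89 -1.57] [563.9 -58.1 142.5]
-> (555, -56, 300) q [-0.14  0.11  2.35  3.07  0.38 -1.52] cost 1.2e-23 shift [  7.2   0.4 148.2] turn [ 0.002 -0.006 -0.002] mm/row 25 rad/row 0.001
   [[1.2, 0.1, 24.7, 0.0, -0.001, -0.0, 87.8], [2.4, 0.1, 49.4, 0.001, -0.002, -0.001, 87.8], [3.6, 0.2, 74.1, 0.001, -0.003, -0.001, 87.8], [4.8, 0.3, 98.8, 0.001, -0.004, -0.001, 87.8], [6.0, 0.3, 123.5, 0.002, -0.005, -0.002, 87.8]]
   [[1.2, 0.1, 24.7, 0.0, -0.001, -0.0, 87.8]]
-> (np.float64(469.2), np.float64(-320.3), 300) q [-0.64  0.13  2.34  3.05  0.37 -1.51] cost 3.4e-20 shift [ -88.5 -271.7    0. ] turn [ 0.    -0.    -0.494] mm/row 24 rad/row 0.041
   [[-7.4, -22.6, 0.0, 0.0, 0.0, -0.041, 87.8], [-14.8, -45.3, 0.0, 0.0, 0.0, -0.082, 87.8], [-22.1, -67.9, 0.0, 0.0, 0.0, -0.124, 87.8], [-29.5, -90.6, 0.0, 0.0, 0.0, -0.165, 87.8], [-36.9, -113.2, 0.0, -0.0, 0.0, -0.206, 87.8]]
   [[-7.4, -22.6, 0.0, 0.0, -0.0, -0.041, 87.8], [-14.8, -45.3, 0.0, 0.0, -0.0, -0.082, 87.8], [-22.1, -67.9, 0.0, 0.0, -0.0, -0.124, 87.8], [-29.5, -90.6, 0.0, 0.0, -0.0, -0.165, 87.8]
[... 683 characters left out ...]
3 rad/row 0.000
   [[10.7, -7.3, -1.4, 0.0, 0.0, 0.0, 87.8], [21.5, -14.7, -2.8, 0.0, 0.0, 0.0, 87.8], [32.2, -22.0, -4.2, 0.0, 0.0, 0.0, 87.8], [43.0, -29.4, -5.6, 0.0, 0.0, 0.0, 87.8], [53.7, -36.7, -7.0, 0.0, 0.0, 0.0, 87.8]]
[([277.9, 178.1, 17.9, 35.0], 0.82), ([238.1, 146.6, 11.3, 31.7], 0.61)] [([204.3, 273.8], array([   3.5, -154.8])), ([121.8, 226.9], array([-49.8, 341.8]))]
0 [[271.96371702 202.4588518 ]]
188 [[273.90019718 160.52932453]]
pepper_mill [([282.1, 292.8], 0.8, array([ 565.9, -392.8,   30. ])), ([366.7, 327.1], 0.78, array([ 544.7, -637.4,   30. ])), ([156.1, 250.3], 0.26, array([643.9, 153.4,  30. ]))]
short_jar [([265.0, 239.0], 0.73, array([ 444.9, -285.5,   30. ]))]
```

View pics/g3.png

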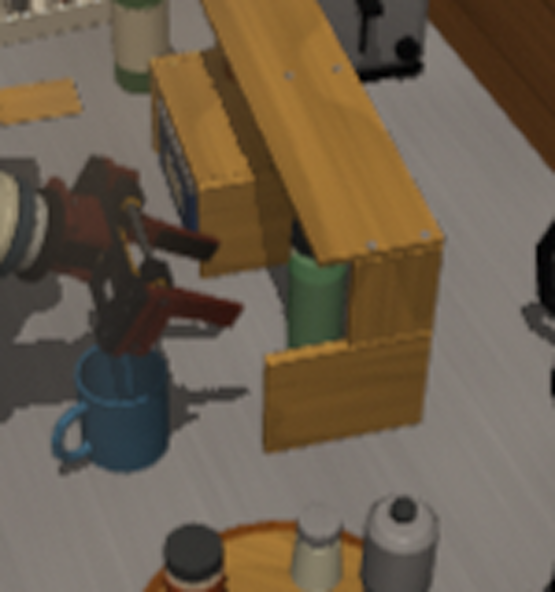

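Tall jar stands upright in the bay at shelf ≈ (2,-150). Next is the mill.

{"api": "move_arm", "payload": {"motion": [[1.2, 0.1, 25, 0, 0, 0, 87.8], [2.4, 0.1, 50, 0, 0, 0, 87.8], [3.6, 0.2, 80, 0, 0, 0, 87.8], [4.8, 0.3, 115, 0, 0, 0, 87.8], [7, 0.4, 148, 0, 0, 0, 87.8]]}}

```text
t: 16.4
ee_pos: [571.9, -57.9, 293.0]
orientation: [-1.517, 1.679, -0.97]
ft_force: [1.4, 0.6, -0.0]
width: 88.0
```

{"api": "move_arm", "payload": {"motion": [[-7.4, -22.6, 0, 0, 0, -0.041, 87.8], [-14.8, -45.3, 0, 0, 0, -0.082, 87.8], [-22.1, -67.9, 0, 0, 0, -0.124, 87.8], [-29.5, -90.6, 0, 0, 0, -0.165, 87.8], [-36.9, -113.2, 0, 0, 0, -0.206, 87.8]]}}

```text
t: 16.82
ee_pos: [535.0, -172.2, 292.1]
orientation: [-1.36, 1.863, -1.077]
ft_force: [-0.3, 0.7, 0.4]
width: 87.9
```

{"api": "move_arm", "payload": {"motion": [[-8.8, -27, 0, 0, 0, -0.048, 87.8], [-17.6, -54, 0, 0, 0, -0.096, 87.8], [-26.4, -82, 0, 0, 0, -0.144, 87.8], [-36, -110, 0, 0, 0, -0.192, 87.8], [-51.7, -158.5, 0, 0, 0, -0.288, 87.8]]}}

```text
t: 17.23
ee_pos: [485.5, -322.2, 291.6]
orientation: [-1.115, 2.104, -1.215]
ft_force: [0.1, -1.0, 0.4]
width: 87.9
```

{"api": "move_arm", "payload": {"motion": [[9.1, -6.2, -23, 0, 0, 0, 87.8], [18.2, -12.4, -46, 0, 0, 0, 87.8], [27.2, -18.6, -69, 0, 0, 0, 87.8], [36.3, -24.8, -92, 0, 0, 0, 87.8], [45.4, -31, -115, 0, 0, 0, 87.8]]}}

```text
t: 17.65
ee_pos: [532.3, -352.9, 175.3]
orientation: [-1.115, 2.102, -1.215]
ft_force: [0.3, 0.3, -0.3]
width: 87.9
```

Run:
```python
from go import *
T=np.array([568.3,-388]);az=np.arctan2(T[1],T[0])
plan([((*T,178),az,.52,5,87.8)])
```

```text
now t 17.65 [-0.61  0.49  2.28  3.13  0.67 -1.57] [ 532.3 -352.9  175.3]
-> (np.float64(568.3), np.float64(-388.0), 178) q [-0.63  0.55  2.14  3.1   0.6  -1.55] cost 1.7e-25 shift [ 49.4 -44.3  -6.6] turn [-0.    -0.005 -0.002] mm/row 13 rad/row 0.001
   [[9.9, -8.9, -1.3, -0.0, -0.001, -0.0, 87.8], [19.8, -17.7, -2.6, -0.0, -0.002, -0.001, 87.8], [29.6, -26.6, -3.9, -0.0, -0.003, -0.001, 87.8], [39.5, -35.4, -5.3, -0.0, -0.004, -0.001, 87.8], [49.4, -44.3, -6.6, -0.0, -0.005, -0.002, 87.8]]
```

{"api": "move_arm", "payload": {"motion": [[8, -10, -1.3, 0, 0, 0, 87.8], [17, -18.5, -2.6, 0, 0, 0, 87.8], [28, -27, -4, 0, 0, 0, 87.8], [39, -35.5, -5.3, 0, 0, 0, 87.8], [49.4, -44.3, -6.6, 0, 0, 0, 87.8]]}}

```text
t: 18.07
ee_pos: [581.9, -397.1, 169.4]
orientation: [-1.115, 2.103, -1.214]
ft_force: [-0.2, -0.1, 0.1]
width: 87.7
```

{"api": "move_arm", "payload": {"motion": [[0, 0, 0, 0, 0, 0, 75], [0, 0, 0, 0, 0, 0, 60], [0, 0, 0, 0, 0, 0, 50], [0, 0, 0, 0, 0, 0, 35], [0, 0, 0, 0, 0, 0, 30]]}}

```text
t: 18.48
ee_pos: [579.7, -395.4, 169.1]
orientation: [-1.116, 2.104, -1.212]
ft_force: [-0.1, 0.1, 0.1]
width: 58.5
```

{"api": "move_arm", "payload": {"motion": [[0, 0, 0, 0, 0, 0, 30], [0, 0, 0, 0, 0, 0, 30], [0, 0, 0, 0, 0, 0, 30], [0, 0, 0, 0, 0, 0, 30]]}}

```text
t: 18.82
ee_pos: [580.0, -395.8, 169.3]
orientation: [-1.116, 2.104, -1.213]
ft_force: [-0.5, -0.5, 0.2]
width: 48.9
```

{"api": "move_arm", "payload": {"motion": [[0, 0, 5, 0, 0, 0, 30], [0, 0, 15, 0, 0, 0, 30], [0, 0, 30, 0, 0, 0, 30], [0, 0, 30, 0, 0, 0, 30]]}}

```text
t: 19.15
ee_pos: [580.8, -396.3, 202.3]
orientation: [-1.115, 2.101, -1.216]
ft_force: [0.4, -0.6, -1.6]
width: 49.3
```

Run:
```python
from go import *
from h import toworld
A=-.105; W=lambda x,y,z:(*map(float,toworld((x,y))),z)
o=get_obs();print(o["width"],o["ft_force"])
p=np.array(o["ee_pos"]);z=Ro.from_rotvec(o["orientation"]).apply([0,0,1]);print("grasp",p-18.7*z)
g=p-18.7*z
plan([((*g[:2].round(1),300),np.arctan2(z[1],z[0]),.52,4,30),(W(-92,-48,300),A,.52,14,30),(W(-88,-48,152),A,.52,5,30),(W(-2,-48,152),A,.52,8,30)])
```

```text
49.310008027282635 [ 0.38135891 -0.55717806 -1.62977014]
grasp [ 567.43241561 -387.18989925  211.58935546]
now t 19.15 [-0.63  0.47  2.14  3.09  0.52 -1.55] [ 580.8 -396.3  202.3]
-> (np.float64(567.4), np.float64(-387.2), 300) q [-0.63  0.29  2.1   3.06  0.3  -1.51] cost 2.7e-21 shift [-0.  -0.  88.5] turn [ 0.001 -0.004 -0.002] mm/row 22 rad/row 0.001
   [[-0.0, -0.0, 22.1, 0.0, -0.001, -0.0, 30], [-0.0, -0.0, 44.2, 0.0, -0.002, -0.001, 30], [-0.0, -0.0, 66.3, 0.0, -0.003, -0.001, 30], [-0.0, -0.0, 88.5, 0.001, -0.004, -0.002, 30]]
-> (559.0, 41.1, 300) q [ 0.18  0.13  2.34  3.76  0.43 -2.01] cost 3.9e-29 shift [ -5.7 435.7   0. ] turn [0.    0.    0.493] mm/row 31 rad/row 0.035
   [[-0.4, 31.1, 0.0, -0.0, 0.0, 0.035, 30], [-0.8, 62.2, 0.0, 0.0, -0.0, 0.07, 30], [-1.2, 93.4, 0.0, 0.0, 0.0, 0.106, 30], [-1.6, 124.5, 0.0, 0.0, 0.0, 0.141, 30], [-2.0, 155.6, 0.0, 0.0, 0.0, 0.176, 30]]
   [[-0.4, 31.1, 0.0, -0.0, -0.0, 0.035, 30], [-0.8, 62.2, 0.0, -0.0, 0.0, 0.07, 30], [-1.2, 93.4, 0.0, -0.0, 0.0, 0.106, 30], [-1.6, 124.5, 0.0, -0.0, 0.0, 0.141, 30], [-2.0, 155.6, 0.0, -0.0, -0.0, 0.1
[... 269 characters left out ...]
4 -148. ] turn [0. 0. 0.] mm/row 30 rad/row 0.000
   [[0.8, -0.1, -29.6, 0.0, 0.0, 0.0, 30], [1.6, -0.2, -59.2, 0.0, 0.0, 0.0, 30], [2.4, -0.2, -88.8, 0.0, 0.0, 0.0, 30], [3.2, -0.3, -118.4, 0.0, 0.0, 0.0, 30], [4.0, -0.4, -148.0, 0.0, 0.0, 0.0, 30]]
-> (648.5, 31.7, 152) q [ 0.12  0.59  2.21  3.43  0.72 -1.68] cost 3.8e-28 shift [85.5 -9.   0. ] turn [0. 0. 0.] mm/row 11 rad/row 0.000
   [[10.7, -1.1, 0.0, 0.0, 0.0, 0.0, 30], [21.4, -2.3, 0.0, 0.0, 0.0, 0.0, 30], [32.1, -3.4, 0.0, 0.0, 0.0, 0.0, 30], [42.8, -4.5, 0.0, 0.0, 0.0, 0.0, 30], [53.4, -5.6, 0.0, 0.0, 0.0, 0.0, 30]]
   [[10.7, -1.1, 0.0, 0.0, 0.0, 0.0, 30], [21.4, -2.3, 0.0, 0.0, 0.0, 0.0, 30], [32.1, -3.4, 0.0, 0.0, 0.0, 0.0, 30]]
```

{"api": "move_arm", "payload": {"motion": [[-2, 0, 22, 0, 0, 0, 30], [-4, 0, 44, 0, 0, 0, 30], [-6, 0, 66, 0, 0, 0, 30], [-8, 0, 88.5, 0, 0, 0, 30], [-8, 0, 88.5, 0, 0, 0, 30]]}}

```text
t: 19.57
ee_pos: [573.2, -396.7, 293.1]
orientation: [-1.113, 2.098, -1.22]
ft_force: [0.6, -0.4, -1.2]
width: 49.2
```

Run:
```python
from h import *
o=get_obs();print(o["ft_force"],o["width"])
b=get_image("side");print([(np.round(x["bbox"],1).tolist(),round(x["p"],2)) for x in recognise(b,"pepper_mill")[:3]])
for z in(152,352):print(z,proj(b,[[560,-387,z]]).round(1))
for z in(30,230):print(z,proj(b,[[568,-388,z]]).round(1))
```

```text
[ 0.56239616 -0.40982697 -1.21832708] 49.191433261901345
[([329.8, 349.1, 27.3, 53.1], 0.72), ([306.1, 369.8, 26.5, 26.7], 0.66), ([296.0, 235.8, 24.3, 62.9], 0.62)]
152 [[292.9 254.9]]
352 [[298.8 202. ]]
30 [[292.8 280.5]]
230 [[298.1 235.4]]
```

{"api": "move_arm", "payload": {"motion": [[0, 31, 0, 0, 0, 0.035, 30], [0, 62, 0, 0, 0, 0.07, 30], [0, 93, 0, 0, 0, 0.106, 30], [0, 124.5, 0, 0, 0, 0.141, 30], [0, 155.6, 0, 0, 0, 0.176, 30]]}}

```text
t: 20.08
ee_pos: [570.9, -238.6, 285.0]
orientation: [-1.275, 1.962, -1.126]
ft_force: [-0.0, 0.3, -3.0]
width: 49.4
```

{"api": "move_arm", "payload": {"motion": [[0, 31, 0, 0, 0, 0.035, 30], [0, 62, 0, 0, 0, 0.07, 30], [0, 93, 0, 0, 0, 0.106, 30], [0, 124.5, 0, 0, 0, 0.141, 30], [0, 155.6, 0, 0, 0, 0.176, 30]]}}

```text
t: 20.5
ee_pos: [570.8, -83.3, 285.3]
orientation: [-1.417, 1.809, -1.039]
ft_force: [-0.1, 0.8, -3.6]
width: 49.5
```

{"api": "move_arm", "payload": {"motion": [[0, 31, 0, 0, 0, 0.035, 30], [1, 62, 0, 0, 0, 0.07, 30], [1, 93, 0, 0, 0, 0.106, 30], [2, 124.8, 0, 0, 0, 0.141, 30], [2, 124.8, 0, 0, 0, 0.141, 30]]}}

```text
t: 20.92
ee_pos: [573.3, 43.8, 285.4]
orientation: [-1.524, 1.678, -0.965]
ft_force: [1.5, 0.3, -2.9]
width: 49.2
```

Run:
```python
from go import *
from h import *
A=-.105; W=lambda x,y,z:(*map(float,toworld((x,y))),z)
o=get_obs();print(o["width"],o["ft_force"])
plan([(W(-88,-48,155),A,.52,5,30),(W(-2,-48,155),A,.52,8,30)])
b=get_image("side");print([(np.round(x["bbox"],1).tolist(),round(x["p"],2)) for x in recognise(b,"pepper_mill")[:4]])
p=np.array(o["ee_pos"])-18.7*Ro.from_rotvec(o["orientation"]).apply([0,0,1]);print(p,proj(b,[p+[0,0,-148],p+[0,0,52]]).round(1))
```

```text
49.199671921831744 [ 1.47422374  0.32322138 -2.86137294]
now t 20.92 [ 0.19  0.13  2.34  3.78  0.43 -2.02] [573.3  43.8 285.4]
-> (563.0, 40.7, 155) q [ 0.17  0.56  2.38  3.46  0.86 -1.64] cost 6.3e-22 shift [   5.8   -4.8 -139.7] turn [ 0.003 -0.011 -0.007] mm/row 28 rad/row 0.003
   [[1.2, -1.0, -27.9, 0.001, -0.002, -0.001, 30], [2.3, -1.9, -55.9, 0.001, -0.004, -0.003, 30], [3.5, -2.9, -83.8, 0.002, -0.006, -0.004, 30], [4.6, -3.8, -111.8, 0.002, -0.009, -0.005, 30], [5.8, -4.8, -139.7, 0.003, -0.011, -0.007, 30]]
-> (648.5, 31.7, 155) q [ 0.12  0.58  2.21  3.43  0.72 -1.68] cost 3.0e-28 shift [85.5 -9.   0. ] turn [0. 0. 0.] mm/row 11 rad/row 0.000
   [[10.7, -1.1, 0.0, 0.0, 0.0, 0.0, 30], [21.4, -2.3, 0.0, 0.0, 0.0, 0.0, 30], [32.1, -3.4, 0.0, 0.0, 0.0, 0.0, 30], [42.8, -4.5, 0.0, 0.0, 0.0, 0.0, 30], [53.4, -5.6, 0.0, 0.0, 0.0, 0.0, 30]]
   [[10.7, -1.1, 0.0, 0.0, 0.0, 0.0, 30], [21.4, -2.3, 0.0, 0.0, 0.0, 0.0, 30], [32.1, -3.4, 0.0, 0.0, 0.0, 0.0, 30]]
[([235.8, 131.9, 20.0, 53.4], 0.94), ([307.1, 367.6, 26.8, 27.9], 0.88), ([330.2, 346.9, 29.8, 52.8], 0.84)]
[557.28066479  45.39927963 294.90855708] [[236.9 155.1]
 [235.1 102.9]]
```

{"api": "move_arm", "payload": {"motion": [[1.2, -1, -34, 0, -0.002, -0.001, 30], [2.3, -2, -68, 0, -0.004, -0.003, 30], [3.5, -3, -100, 0, -0.006, -0.004, 30], [4.6, -4, -128, 0, -0.008, -0.005, 30], [5.8, -4.8, -140, 0, -0.01, -0.007, 30]]}}

```text
t: 21.43
ee_pos: [578.2, 33.8, 142.7]
orientation: [-1.508, 1.686, -0.977]
ft_force: [0.1, -0.3, -3.1]
width: 49.3
```

{"api": "move_arm", "payload": {"motion": [[0, 0, -2, 0, 0, 0, 30], [12, -1.3, -2, 0, 0, 0, 30], [24, -2.5, -2, 0, 0, 0, 30], [36, -3.8, -2, 0, 0, 0, 30], [46, -4.8, -2, 0, 0, 0, 30]]}}

```text
t: 21.85
ee_pos: [628.8, 30.2, 148.2]
orientation: [-1.5, 1.677, -0.982]
ft_force: [-0.1, -0.5, -3.3]
width: 49.4
```

{"api": "move_arm", "payload": {"motion": [[10, -1.1, 0, 0, 0, 0, 30], [20, -2.1, 0, 0, 0, 0, 30], [30, -3.2, 0, 0, 0, 0, 30], [39.5, -4.2, 0, 0, 0, 0, 30], [39.5, -4.2, -1, 0, 0, 0, 30]]}}

```text
t: 22.27
ee_pos: [667.9, 26.2, 145.9]
orientation: [-1.502, 1.678, -0.981]
ft_force: [-0.4, -0.9, -2.6]
width: 49.5
```

Run:
```python
from go import *
from h import *
o=get_obs();print(o["t"],o["width"],o["ft_force"])
p=np.array(o["ee_pos"])-18.7*Ro.from_rotvec(o["orientation"]).apply([0,0,1]);print(p,toshelf(p),"bottom",p[2]-148.6)
```

```text
22.2667 49.50531557025624 [-0.37296248 -0.89054933 -2.62024501]
[651.67732201  28.04550373 155.11481852] [  1.6 -51.3] bottom 6.514818522131492
```

{"api": "move_arm", "payload": {"motion": [[0, 0, -2, 0, 0, 0, 30], [0, 0, -4, 0, 0, 0, 30], [0, 0, -5, 0, 0, 0, 30], [0, 0, -5.5, 0, 0, 0, 30], [0, 0, -5.5, 0, 0, 0, 30]]}}

```text
t: 22.68
ee_pos: [665.4, 26.4, 139.5]
orientation: [-1.504, 1.679, -0.98]
ft_force: [-0.3, -0.8, 1.0]
width: 49.1
```

{"api": "move_arm", "payload": {"motion": [[0, 0, 0, 0, 0, 0, 30], [0, 0, 0, 0, 0, 0, 54], [0, 0, 0, 0, 0, 0, 62], [0, 0, 0, 0, 0, 0, 65], [0, 0, 0, 0, 0, 0, 65]]}}

```text
t: 23.1
ee_pos: [665.4, 26.4, 139.3]
orientation: [-1.504, 1.68, -0.979]
ft_force: [-0.0, 0.8, 0.7]
width: 64.6
```

{"api": "move_arm", "payload": {"motion": [[0, 0, 0, 0, 0, 0, 65], [-15, 1.6, 0, 0, 0, 0, 65], [-35, 3.7, 0, 0, 0, 0, 65], [-60, 6.3, 0, 0, 0, 0, 70], [-90, 9.5, 0, 0, 0, 0, 87.8]]}}

```text
t: 23.52
ee_pos: [575.6, 35.8, 140.0]
orientation: [-1.502, 1.679, -0.981]
ft_force: [0.2, 0.3, 0.4]
width: 73.6
```

Run:
```python
from go import *
from h import *
b=get_image("side")
for l in("pepper_mill","tall_jar"):print(l,[(np.round(x["bbox"],1).tolist(),round(x["p"],2)) for x in recognise(b,l)[:3]],[(np.round(x["location"],1).tolist(),toshelf(onz(b,*x["location"],0))) for x in mark_of(b,l)[:3]])
a=get_image("top")
for n,im in(("s",b),("t",a)):
  print([(x["location"],round(x["p"],2),onz(im,*x["location"],30)) for x in mark_of(im,"short_jar")[:3]],[(np.round(x["bbox"],1).tolist(),round(x["p"],2)) for x in recognise(im,"short_jar")[:2]])
# lid by darkness
for n,im in(("s",b),("t",a)):
  c=proj(im,[[455,-283,108]])[0].astype(int);g=im["color"].max(2)[c[1]-14:c[1]+15,c[0]-14:c[0]+15]
  k,lab,st,ce=cv2.connectedComponentsWithStats((g<75).astype(np.uint8));i=1+np.argmax(st[1:,4]);cc=ce[i]+c-14
  print(n,st[i],cc,onz(im,cc[1],cc[0],105))
T=np.array([454.5,-283]);az=np.arctan2(T[1],T[0]);u=np.array([np.cos(az),np.sin(az)])
plan([((555,45,230),-.105,.52,5,87.8),((*(T-u*80).round(1),200),az,.52,14,87.8),((*(T-u*62).round(1),100),az,.52,5,87.8),((*T,74),az,.52,5,87.8)])
```

```text
pepper_mill [([307.5, 368.5, 29.3, 29.7], 0.77), ([330.4, 346.5, 26.7, 52.2], 0.73), ([263.6, 167.4, 13.5, 43.9], 0.6)] [([185.5, 264.8], array([ -1., -60.])), ([363.5, 325.1], array([ -28.8, -704.9]))]
tall_jar [([277.5, 178.8, 17.3, 33.2], 0.85)] [([202.7, 274.9], array([   9.3, -148.6])), ([172.9, 258.0], array([-7.1,  9. ]))]
[([266.3, 241.4], 0.93, array([ 449.8, -292.1,   30. ])), ([154.7, 248.4], 0.33, array([640.1, 163.3,  30. ]))] [([243.4, 257.9, 17.4, 25.5], 0.83)]
[([215.1, 300.8], 0.64, array([ 462. , -295.2,   30. ]))] [([301.4, 216.6, 12.7, 13.5], 0.53)]
s [  7  10  16  15 202] [241.82673267 249.14356436] [ 453.8 -288.7  105. ]Traceback (most recent call last):
  File "<stdin>", line 11, in <module>
    return _wrapfunc(a, 'argmax', axis=axis, out=out, **kwds)
    return bound(*args, **kwds)
ValueError: attempt to get argmax of an empty sequence
```

Run:
```python
from go import *
T=np.array([455,-284.]);az=np.arctan2(T[1],T[0]);u=np.array([np.cos(az),np.sin(az)])
plan([((555,45,230),-.105,.52,5,87.8),((*(T-u*70).round(1),230),az,.52,14,87.8),((*(T-u*60).round(1),100),az,.52,5,87.8),((*T,74),az,.52,5,87.8)])
```

```text
now t 24.02 [ 0.17  0.58  2.39  3.46  0.89 -1.63] [576.3  35.8 139.5]
-> (555, 45, 230) q [ 0.19  0.32  2.38  3.58  0.64 -1.78] cost 8.0e-29 shift [-5.2  7.5 81.2] turn [0.002 0.004 0.006] mm/row 16 rad/row 0.002
   [[-1.0, 1.5, 16.2, 0.0, 0.001, 0.001, 87.8], [-2.1, 3.0, 32.5, 0.001, 0.002, 0.003, 87.8], [-3.1, 4.5, 48.7, 0.001, 0.003, 0.004, 87.8], [-4.1, 6.0, 65.0, 0.001, 0.004, 0.005, 87.8], [-5.2, 7.5, 81.2, 0.002, 0.004, 0.006, 87.8]]
-> (np.float64(395.6), np.float64(-246.9), 230) q [-0.61  0.24  2.58  3.07  0.73 -1.54] cost 4.4e-22 shift [-161.8 -298.8    0. ] turn [-0.    -0.    -0.453] mm/row 24 rad/row 0.032
   [[-11.6, -21.3, 0.0, 0.0, 0.0, -0.032, 87.8], [-23.1, -42.7, 0.0, -0.0, -0.0, -0.065, 87.8], [-34.7, -64.0, 0.0, -0.0, 0.0, -0.097, 87.8], [-46.2, -85.4, 0.0, -0.0, -0.0, -0.129, 87.8], [-57.8, -106.7, 0.0, 0.0, 0.0, -0.162, 87.8]]
   [[-11.6, -21.3, 0.0, -0.0, -0.0, -0.032, 87.8], [-23.1, -42.7, 0.0, -0.0, -0.0, -0.065, 87.8], [-34.7, -64.0, 0.0, -0.0, -0.0, -0.097, 87.8], [-46.2, -85.4, 0.0, -0.0, 0.0, -0.129, 87.8], [-57.8, -106.7, 0.0, -0.0, 0.0, -0.162, 87.8]]

[... 251 characters left out ...]
 2.56  3.09  1.28 -1.58] cost 1.7e-24 shift [   8.5   -5.3 -130. ] turn [0. 0. 0.] mm/row 26 rad/row 0.000
   [[1.7, -1.1, -26.0, 0.0, 0.0, 0.0, 87.8], [3.4, -2.1, -52.0, 0.0, 0.0, 0.0, 87.8], [5.1, -3.2, -78.0, 0.0, 0.0, 0.0, 87.8], [6.8, -4.2, -104.0, 0.0, 0.0, 0.0, 87.8], [8.5, -5.3, -130.0, 0.0, 0.0, 0.0, 87.8]]
-> (np.float64(455.0), np.float64(-284.0), 74) q [-0.6   0.83  2.42  3.1   1.16 -1.58] cost 2.4e-28 shift [ 50.9 -31.8 -26. ] turn [0. 0. 0.] mm/row 13 rad/row 0.000
   [[10.2, -6.4, -5.2, 0.0, 0.0, 0.0, 87.8], [20.4, -12.7, -10.4, 0.0, 0.0, 0.0, 87.8], [30.5, -19.1, -15.6, 0.0, 0.0, 0.0, 87.8], [40.7, -25.4, -20.8, 0.0, 0.0, 0.0, 87.8], [50.9, -31.8, -26.0, 0.0, 0.0, 0.0, 87.8]]
```

Run:
```python
from go import *
T=np.array([455,-284.]);az=np.arctan2(T[1],T[0])
plan([((555,45,230),-.105,.52,3,87.8),((*T,222),az,.52,13,87.8),((*T,74),az,.52,9,87.8)])
```

```text
now t 24.02 [ 0.17  0.58  2.39  3.46  0.89 -1.63] [576.3  35.8 139.5]
-> (555, 45, 230) q [ 0.19  0.32  2.38  3.58  0.64 -1.78] cost 8.0e-29 shift [-5.2  7.5 81.2] turn [0.002 0.004 0.006] mm/row 27 rad/row 0.003
   [[-1.7, 2.5, 27.1, 0.001, 0.001, 0.002, 87.8], [-3.4, 5.0, 54.1, 0.001, 0.003, 0.004, 87.8], [-5.2, 7.5, 81.2, 0.002, 0.004, 0.006, 87.8]]
-> (np.float64(455.0), np.float64(-284.0), 222) q [-0.6   0.32  2.44  3.08  0.68 -1.55] cost 2.4e-30 shift [-102.4 -335.9   -8. ] turn [-0.    -0.    -0.453] mm/row 27 rad/row 0.035
   [[-7.9, -25.8, -0.6, 0.0, 0.0, -0.035, 87.8], [-15.7, -51.7, -1.2, 0.0, 0.0, -0.07, 87.8], [-23.6, -77.5, -1.8, 0.0, 0.0, -0.105, 87.8], [-31.5, -103.4, -2.5, -0.0, 0.0, -0.139, 87.8], [-39.4, -129.2, -3.1, -0.0, -0.0, -0.174, 87.8]]
   [[-7.9, -25.8, -0.6, 0.0, 0.0, -0.035, 87.8], [-15.7, -51.7, -1.2, 0.0, 0.0, -0.07, 87.8], [-23.6, -77.5, -1.8, -0.0, 0.0, -0.105, 87.8], [-31.5, -103.4, -2.5, -0.0, 0.0, -0.139, 87.8], [-39.4, -129.2, -3.1, -0.0, 0.0, -0.174, 87.8]]
   [[-7.9, -25.8, -0.6, -0.0, 0.0, -0.035, 87.8], [-15.7, -51.7, -1.2, -0.0, -0.0, -0.07, 87.8], [-23.6, -77.5, -1.8, -0.0, 0.0, -0.105, 87.8]]
-> (np.float64(455.0), np.float64(-284.0), 74) q [-0.6   0.83  2.42  3.1   1.16 -1.58] cost 7.4e-20 shift [   0.    0. -148.] turn [0. 0. 0.] mm/row 16 rad/row 0.000
   [[0.0, 0.0, -16.4, 0.0, 0.0, 0.0, 87.8], [0.0, 0.0, -32.9, 0.0, 0.0, 0.0, 87.8], [0.0, 0.0, -49.3, 0.0, 0.0, 0.0, 87.8], [0.0, 0.0, -65.8, 0.0, 0.0, 0.0, 87.8], [0.0, 0.0, -82.2, 0.0, 0.0, 0.0, 87.8]]
   [[0.0, 0.0, -16.4, 0.0, 0.0, 0.0, 87.8], [0.0, 0.0, -32.9, 0.0, 0.0, 0.0, 87.8], [0.0, 0.0, -49.3, 0.0, 0.0, 0.0, 87.8], [0.0, 0.0, -65.8, 0.0, 0.0, 0.0, 87.8]]
```

{"api": "move_arm", "payload": {"motion": [[-1.7, 2.5, 27, 0, 0, 0, 87.8], [-3.4, 5, 54, 0, 0, 0, 87.8], [-5.2, 7.5, 81, 0, 0, 0, 87.8]]}}

```text
t: 24.27
ee_pos: [570.0, 43.3, 219.9]
orientation: [-1.506, 1.682, -0.978]
ft_force: [-0.0, -0.1, 0.2]
width: 87.7
```

{"api": "move_arm", "payload": {"motion": [[-7.9, -25.8, -0.6, 0, 0, -0.035, 87.8], [-15.7, -51.7, -1.2, 0, 0, -0.07, 87.8], [-23.6, -77.5, -1.8, 0, 0, -0.105, 87.8], [-31.5, -103.4, -2.5, 0, 0, -0.139, 87.8], [-39.4, -129.2, -3.1, 0, 0, -0.174, 87.8]]}}

```text
t: 24.68
ee_pos: [530.7, -86.9, 217.6]
orientation: [-1.374, 1.835, -1.07]
ft_force: [0.1, -1.1, -0.8]
width: 87.9
```

{"api": "move_arm", "payload": {"motion": [[-7.9, -25.8, -0.6, 0, 0, -0.035, 87.8], [-15.7, -51.7, -1.2, 0, 0, -0.07, 87.8], [-23.6, -77.5, -1.8, 0, 0, -0.105, 87.8], [-31.5, -103.4, -2.5, 0, 0, -0.139, 87.8], [-39.4, -129.2, -3.1, 0, 0, -0.174, 87.8]]}}

```text
t: 25.1
ee_pos: [491.1, -216.5, 214.2]
orientation: [-1.231, 1.984, -1.157]
ft_force: [0.8, -1.0, 0.1]
width: 87.7
```

{"api": "move_arm", "payload": {"motion": [[-7.9, -25.8, -0.6, 0, 0, -0.035, 87.8], [-15.7, -51.7, -1.2, 0, 0, -0.07, 87.8], [-23.6, -77.5, -1.8, 0, 0, -0.105, 87.8], [-23.6, -77.5, -1.8, 0, 0, -0.105, 87.8]]}}

```text
t: 25.43
ee_pos: [467.5, -296.2, 212.8]
orientation: [-1.135, 2.072, -1.21]
ft_force: [0.5, -0.6, 0.7]
width: 87.4
```

Run:
```python
from go import *
T=np.array([455,-284.]);az=np.arctan2(T[1],T[0])
plan([((*T,74),az,.52,9,87.8)])
```

```text
now t 25.43 [-0.6   0.33  2.45  3.1   0.69 -1.55] [ 467.5 -296.2  212.8]
-> (np.float64(455.0), np.float64(-284.0), 74) q [-0.6   0.83  2.42  3.1   1.16 -1.58] cost 5.5e-20 shift [   1.3    3.6 -148.1] turn [0.004 0.004 0.012] mm/row 16 rad/row 0.001
   [[0.1, 0.4, -16.5, 0.0, 0.0, 0.001, 87.8], [0.3, 0.8, -32.9, 0.001, 0.001, 0.003, 87.8], [0.4, 1.2, -49.4, 0.001, 0.001, 0.004, 87.8], [0.6, 1.6, -65.8, 0.002, 0.002, 0.005, 87.8], [0.7, 2.0, -82.3, 0.002, 0.002, 0.006, 87.8]]
   [[0.1, 0.4, -16.5, 0.0, 0.0, 0.001, 87.8], [0.3, 0.8, -32.9, 0.001, 0.001, 0.003, 87.8], [0.4, 1.2, -49.4, 0.001, 0.001, 0.004, 87.8], [0.6, 1.6, -65.8, 0.002, 0.002, 0.005, 87.8]]
```

{"api": "move_arm", "payload": {"motion": [[0.5, 1, -18, 0, 0, 0.002, 87.8], [1, 2.5, -36, 0, 0, 0.004, 87.8], [1.3, 3.6, -54, 0, 0, 0.006, 87.8], [1.3, 3.6, -70, 0, 0, 0.009, 87.8], [1.3, 3.6, -84, 0, 0, 0.012, 87.8]]}}

```text
t: 25.85
ee_pos: [469.4, -288.5, 127.3]
orientation: [-1.153, 2.059, -1.199]
ft_force: [-0.3, 0.8, -0.1]
width: 87.5
```

{"api": "move_arm", "payload": {"motion": [[0, 0, -14, 0, 0, 0, 87.8], [0, 0, -28, 0, 0, 0, 87.8], [0, 0, -42, 0, 0, 0, 87.8], [0, 0, -54, 0, 0, 0, 87.8], [0, 0, -64, 0, 0, 0, 87.8]]}}

```text
t: 26.27
ee_pos: [469.4, -288.6, 63.2]
orientation: [-1.153, 2.059, -1.199]
ft_force: [-0.1, -0.2, 0.7]
width: 87.8
```

{"api": "move_arm", "payload": {"motion": [[0, 0, 0, 0, 0, 0, 75], [0, 0, 0, 0, 0, 0, 60], [0, 0, 0, 0, 0, 0, 50], [0, 0, 0, 0, 0, 0, 35], [0, 0, 0, 0, 0, 0, 30]]}}

```text
t: 26.68
ee_pos: [469.4, -289.0, 65.1]
orientation: [-1.151, 2.058, -1.201]
ft_force: [-0.9, 0.4, 0.6]
width: 58.2
```

{"api": "move_arm", "payload": {"motion": [[0, 0, 0, 0, 0, 0, 30], [0, 0, 0, 0, 0, 0, 30], [0, 0, 0, 0, 0, 0, 30], [0, 0, 0, 0, 0, 0, 30]]}}

```text
t: 27.02
ee_pos: [469.4, -289.2, 64.9]
orientation: [-1.151, 2.058, -1.202]
ft_force: [-1.6, -0.2, 4.6]
width: 45.5
```

Run:
```python
from go import *
from h import toworld
A=-.105; W=lambda x,y,z:(*map(float,toworld((x,y))),z)
o=get_obs();print(o["width"],o["ft_force"])
p=np.array(o["ee_pos"]);z=Ro.from_rotvec(o["orientation"]).apply([0,0,1]);g=p-18.7*z;print("grasp",g)
H=float(g[2]-30)
plan([((*g[:2].round(1),240),np.arctan2(z[1],z[0]),.52,8,30),(W(-110,78,240),A,.52,14,30),(W(-105,78,116+H+5),A,.52,4,30),(W(-2,78,116+H+5),A,.52,10,30)])
```

```text
45.524225996580626 [-1.60335715 -0.21855471  4.61500089]
grasp [ 455.52572607 -280.63538587   74.14784324]
now t 27.02 [-0.59  0.84  2.43  3.1   1.18 -1.58] [ 469.4 -289.2   64.9]
-> (np.float64(455.5), np.float64(-280.6), 240) q [-0.59  0.26  2.44  3.08  0.61 -1.54] cost 3.4e-28 shift [-1.000e-01  1.000e-01  1.658e+02] turn [ 0.004  0.004 -0.001] mm/row 21 rad/row 0.001
   [[-0.0, 0.0, 20.7, 0.001, 0.0, -0.0, 30], [-0.0, 0.0, 41.4, 0.001, 0.001, -0.0, 30], [-0.0, 0.0, 62.2, 0.002, 0.001, -0.0, 30], [-0.0, 0.0, 82.9, 0.002, 0.002, -0.0, 30], [-0.0, 0.0, 103.6, 0.003, 0.002, -0.001, 30]]
   [[-0.0, 0.0, 20.7, 0.001, 0.0, -0.0, 30], [-0.0, 0.0, 41.4, 0.001, 0.001, -0.0, 30], [-0.0, 0.0, 62.2, 0.002, 0.001, -0.0, 30]]
-> (554.3, 168.3, 240) q [ 0.54  0.34  2.28  4.11  0.68 -2.06] cost 1.8e-19 shift [101.1 455.7   0. ] turn [-0.     0.     0.448] mm/row 33 rad/row 0.032
   [[7.2, 32.6, 0.0, 0.0, 0.0, 0.032, 30], [14.4, 65.1, 0.0, 0.0, 0.0, 0.064, 30], [21.7, 97.7, 0.0, 0.0, 0.0, 0.096, 30], [28.9, 130.2, 0.0, 0.0, 0.0, 0.128, 30], [36.1, 162.8, 0.0, -0.0, 0.0, 0.16, 30]]
   [[7.2, 32.6, 
[... 517 characters left out ...]
[1.2, -0.1, -18.7, 0.0, 0.0, 0.0, 30], [2.5, -0.2, -37.4, 0.0, 0.0, 0.0, 30], [3.8, -0.4, -56.1, 0.0, 0.0, 0.0, 30], [5.0, -0.5, -74.9, 0.0, 0.0, 0.0, 30]]
-> (661.7, 157.0, 165.14784323800893) q [ 0.39  0.59  2.11  3.86  0.68 -1.9 ] cost 1.5e-19 shift [102.4 -10.8   0. ] turn [0. 0. 0.] mm/row 10 rad/row 0.000
   [[10.2, -1.1, 0.0, 0.0, 0.0, 0.0, 30], [20.5, -2.2, 0.0, 0.0, 0.0, 0.0, 30], [30.7, -3.2, 0.0, 0.0, 0.0, 0.0, 30], [41.0, -4.3, 0.0, 0.0, 0.0, 0.0, 30], [51.2, -5.4, 0.0, 0.0, 0.0, 0.0, 30]]
   [[10.2, -1.1, 0.0, 0.0, 0.0, 0.0, 30], [20.5, -2.2, 0.0, 0.0, 0.0, 0.0, 30], [30.7, -3.2, 0.0, 0.0, 0.0, 0.0, 30], [41.0, -4.3, 0.0, 0.0, 0.0, 0.0, 30], [51.2, -5.4, 0.0, 0.0, 0.0, 0.0, 30]]
```

{"api": "move_arm", "payload": {"motion": [[0, 0, 10, 0, 0, 0, 30], [0, 0, 25, 0, 0, 0, 30], [0, 0, 50, 0, 0, 0, 30], [0, 0, 80, 0, 0, 0, 30], [0, 0, 110, 0, 0, 0, 30]]}}

```text
t: 27.43
ee_pos: [468.1, -288.3, 173.7]
orientation: [-1.154, 2.063, -1.196]
ft_force: [0.9, -0.7, -0.7]
width: 45.3
```

{"api": "move_arm", "payload": {"motion": [[2, 10, 30, 0, 0, 0.01, 30], [6, 35, 50, 0, 0, 0.035, 30], [14, 66, 56, 0, 0, 0.065, 30], [21, 98, 56, 0, 0, 0.096, 30], [29, 130, 56, 0, 0, 0.128, 30]]}}

```text
t: 27.85
ee_pos: [497.6, -157.8, 231.0]
orientation: [-1.263, 1.953, -1.138]
ft_force: [0.5, -0.5, -1.8]
width: 45.6
```

{"api": "move_arm", "payload": {"motion": [[7.2, 32.6, 0, 0, 0, 0.032, 30], [14.4, 65.1, 0, 0, 0, 0.064, 30], [21.7, 97.7, 0, 0, 0, 0.096, 30], [28.9, 130.2, 0, 0, 0, 0.128, 30], [36.1, 162.8, 0, 0, 0, 0.16, 30]]}}

```text
t: 28.27
ee_pos: [533.5, 5.7, 229.5]
orientation: [-1.395, 1.816, -1.056]
ft_force: [0.4, -1.3, -1.5]
width: 45.6
```

{"api": "move_arm", "payload": {"motion": [[7.2, 32.6, 0, 0, 0, 0.032, 30], [14.4, 65.1, 0, 0, 0, 0.064, 30], [21.7, 97.7, 0, 0, 0, 0.096, 30], [28.9, 130.2, 0, 0, 0, 0.128, 30], [36, 162.7, 0, 0, 0, 0.16, 30]]}}

```text
t: 28.68
ee_pos: [569.5, 168.4, 229.4]
orientation: [-1.513, 1.673, -0.973]
ft_force: [0.4, -0.1, -0.5]
width: 45.5
```

Run:
```python
from go import *
from h import *
A=-.105; W=lambda x,y,z:(*map(float,toworld((x,y))),z)
o=get_obs();print(o["width"],o["ft_force"])
plan([(W(-105,78,165),A,.52,4,30),(W(-2,78,165),A,.52,10,30)])
b=get_image("side");print([(np.round(x["bbox"],1).tolist(),round(x["p"],2)) for x in recognise(b,"short_jar")[:3]])
p=np.array(o["ee_pos"])-18.7*Ro.from_rotvec(o["orientation"]).apply([0,0,1]);print(p,toshelf(p),proj(b,[p+[0,0,-44],p+[0,0,36]]).round(1))
```

```text
45.498543307204486 [ 0.3685266  -0.06383949 -0.47698482]
now t 28.68 [ 0.54  0.34  2.29  4.11  0.69 -2.06] [569.5 168.4 229.4]
-> (559.3, 167.8, 165) q [ 0.53  0.54  2.29  3.93  0.81 -1.82] cost 1.4e-19 shift [  5.9  -2.3 -73.7] turn [ 0.002  0.001 -0.003] mm/row 18 rad/row 0.001
   [[1.5, -0.6, -18.4, 0.001, 0.0, -0.001, 30], [3.0, -1.1, -36.8, 0.001, 0.001, -0.002, 30], [4.4, -1.7, -55.2, 0.002, 0.001, -0.003, 30], [5.9, -2.3, -73.7, 0.002, 0.001, -0.003, 30]]
-> (661.7, 157.0, 165) q [ 0.39  0.59  2.11  3.86  0.68 -1.9 ] cost 1.5e-19 shift [102.4 -10.8   0. ] turn [0. 0. 0.] mm/row 10 rad/row 0.000
   [[10.2, -1.1, 0.0, 0.0, 0.0, 0.0, 30], [20.5, -2.2, 0.0, 0.0, 0.0, 0.0, 30], [30.7, -3.2, 0.0, 0.0, 0.0, 0.0, 30], [41.0, -4.3, 0.0, 0.0, 0.0, 0.0, 30], [51.2, -5.4, 0.0, 0.0, 0.0, 0.0, 30]]
   [[10.2, -1.1, 0.0, 0.0, 0.0, 0.0, 30], [20.5, -2.2, 0.0, 0.0, 0.0, 0.0, 30], [30.7, -3.2, 0.0, 0.0, 0.0, 0.0, 30], [41.0, -4.3, 0.0, 0.0, 0.0, 0.0, 30], [51.2, -5.4, 0.0, 0.0, 0.0, 0.0, 30]]
[([225.2, 112.3, 16.0, 27.3], 0.72)]
[553.38145608 170.0269116  238.64420259] [-111.1   79.6] [[223.2 122.1]
 [222.  101.8]]
```

{"api": "move_arm", "payload": {"motion": [[1.5, -0.6, -20, 0, 0, 0, 30], [3, -1.1, -40, 0, 0, 0, 30], [4.4, -1.7, -58, 0, 0, 0, 30], [5.9, -2.3, -71, 0, 0, 0, 30], [5.9, -2.3, -72, 0, 0, 0, 30]]}}

```text
t: 29.2
ee_pos: [574.7, 163.1, 154.9]
orientation: [-1.514, 1.677, -0.975]
ft_force: [-0.2, 0.9, -1.5]
width: 46.0
```

{"api": "move_arm", "payload": {"motion": [[10, -1, 0, 0, 0, 0, 30], [21, -2.2, 0, 0, 0, 0, 30], [32, -3.4, 0, 0, 0, 0, 30], [43, -4.5, 0, 0, 0, 0, 30], [54, -5.7, 0, 0, 0, 0, 30]]}}

```text
t: 29.62
ee_pos: [632.0, 158.4, 159.6]
orientation: [-1.507, 1.673, -0.976]
ft_force: [-0.4, -0.2, -2.3]
width: 45.4
```

{"api": "move_arm", "payload": {"motion": [[10, -1, 0, 0, 0, 0, 30], [20, -2.1, 0, 0, 0, 0, 30], [30, -3.2, 0, 0, 0, 0, 30], [40, -4.2, 0, 0, 0, 0, 30], [48, -5.1, 0, 0, 0, 0, 30]]}}

```text
t: 30.03
ee_pos: [679.3, 153.3, 158.3]
orientation: [-1.509, 1.673, -0.976]
ft_force: [-0.1, -1.0, -0.9]
width: 45.0
```

Run:
```python
from go import *
from h import *
o=get_obs();print(o["t"],o["width"],o["ft_force"])
p=np.array(o["ee_pos"])-18.7*Ro.from_rotvec(o["orientation"]).apply([0,0,1]);print(p,toshelf(p),"bottom",p[2]-44.1-116)
```

```text
30.0333 45.01336541979753 [-0.06216538 -0.95088691 -0.90402677]
[663.12832297 155.01507734 167.54969883] [-0.4 76.2] bottom 7.449698826072989
```

{"api": "move_arm", "payload": {"motion": [[0, 0, -2, 0, 0, 0, 30], [0, 0, -4, 0, 0, 0, 30], [0, 0, -5.5, 0, 0, 0, 30], [0, 0, -6, 0, 0, 0, 30], [0, 0, -6, 0, 0, 0, 30]]}}

```text
t: 30.45
ee_pos: [677.5, 153.6, 151.6]
orientation: [-1.511, 1.674, -0.975]
ft_force: [0.4, 0.2, -0.7]
width: 45.7
```

{"api": "move_arm", "payload": {"motion": [[0, 0, -1, 0, 0, 0, 30], [0, 0, -1.5, 0, 0, 0, 30], [0, 0, -1.5, 0, 0, 0, 30]]}}

```text
t: 30.7
ee_pos: [678.2, 153.6, 151.0]
orientation: [-1.509, 1.673, -0.976]
ft_force: [-0.5, 0.5, 0.7]
width: 45.4
```

{"api": "move_arm", "payload": {"motion": [[0, 0, 0, 0, 0, 0, 49], [0, 0, 0, 0, 0, 0, 56], [0, 0, 0, 0, 0, 0, 60], [0, 0, 0, 0, 0, 0, 60], [0, 0, 0, 0, 0, 0, 60]]}}

```text
t: 31.12
ee_pos: [678.2, 153.4, 150.8]
orientation: [-1.509, 1.674, -0.976]
ft_force: [-0.3, 0.2, -0.4]
width: 59.9
```

{"api": "move_arm", "payload": {"motion": [[-12, 1.3, 0, 0, 0, 0, 60], [-30, 3.2, 0, 0, 0, 0, 60], [-55, 5.8, 0, 0, 0, 0, 60], [-90, 9.5, 5, 0, 0, 0, 60], [-125, 13, 20, 0, 0, 0, 60]]}}

```text
t: 31.53
ee_pos: [550.9, 165.5, 169.3]
orientation: [-1.511, 1.676, -0.976]
ft_force: [-1.2, 0.9, -0.4]
width: 60.0
```

{"api": "move_arm", "payload": {"motion": [[-20, -15, 30, 0, 0, 0, 60], [-40, -45, 60, 0, 0, 0, 60], [-60, -80, 90, 0, 0, 0, 60], [-60, -115, 110, 0, 0, 0, 60], [-60, -150, 130, 0, 0, 0, 60]]}}

```text
t: 31.95
ee_pos: [490.8, 26.7, 295.1]
orientation: [-1.513, 1.671, -0.974]
ft_force: [0.8, -0.0, 0.3]
width: 60.1
```

Run:
```python
from h import *
o=get_obs();print(o["t"],o["ee_pos"],o["qpos"])
a=get_image("top");b=get_image("side")
for n,im in(("side",b),("top",a)):
  for l,z in dict(short_jar=116,tall_jar=0,pepper_mill=0,flour_tin=0,salt_shaker=30,mug=0,oil_bottle=0,turner=0,amber_jar=116).items():
    print(n,l,[(np.round(x["location"],1).tolist(),round(x["p"],2),onz(im,*x["location"],z).tolist()[:2],toshelf(onz(im,*x["location"],z)).tolist()) for x in mark_of(im,l)[:2]])
d=cv2.resize(b["color"][75:235,195:335,::-1],None,fx=3.7,fy=3.7,interpolation=cv2.INTER_CUBIC)
c=cv2.resize(a["color"][140:215,150:225,::-1],None,fx=3.7,fy=3.7,interpolation=cv2.INTER_CUBIC)
f=np.vstack([c,np.zeros((d.shape[0]-c.shape[0],c.shape[1],3),np.uint8)])
cv2.imwrite("pics/f1.png",np.hstack([d,f]))
```

```text
31.95 [490.8176318   26.73904436 295.08158862] [ 0.18581575 -0.02314874  2.49033372  3.76563368  0.43532169 -2.00659564]
side short_jar [([265.0, 332.5], 0.5, [657.5, -430.7], [55.4, -506.9]), ([139.1, 256.1], 0.43, [660.2, 137.7], [-1.5, 58.7])]
side tall_jar [([201.1, 274.9], 0.86, [652.1, -62.7], [11.5, -141.5])]
side pepper_mill [([184.7, 266.2], 0.76, [654.3, 21.6], [4.8, -57.4]), ([364.2, 326.0], 0.6, [554.3, -621.1], [-27.2, -707.0])]
side flour_tin [([156.5, 248.9], 0.67, [650.3, 186.0], [-16.4, 105.7])]
side salt_shaker [([256.9, 274.8], 0.83, [552.3, -295.8], [-63.3, -383.8]), ([137.6, 254.8], 0.59, [698.4, 249.6], [24.8, 174.0])]
side mug [([257.2, 273.4], 0.57, [557.5, -275.6], [-60.3, -363.1]), ([217.9, 222.4], 0.55, [462.2, -71.5], [-176.4, -170.1])]
side oil_bottle [([139.0, 256.3], 0.68, [714.5, 274.9], [38.2, 200.8]), ([119.6, 227.0], 0.66, [647.0, 438.7], [-46.1, 356.6])]
side turner [([135.5, 172.6], 0.77, [410.7, 413.6], [-278.5, 306.9])]
side amber_jar []
top short_jar [([159.4, 180.8], 0.47, [678.5, 150.5], [15.4, 73.3])]
top tall_jar [([171.8, 239.8], 0.57, [643.3, -63.1], [2.8, -142.8])]
top pepper_mill [([208.5, 395.5], 0.86, [477.9, -670.5], [-98.0, -764.2]), ([193.5, 379.1], 0.84, [539.0, -610.3], [-43.6, -697.9])]
top flour_tin [([167.0, 175.0], 0.62, [671.1, 196.3], [3.2, 118.1])]
top salt_shaker [([190.1, 300.0], 0.55, [559.0, -296.3], [-56.6, -383.5])]
top mug [([217.1, 243.4], 0.8, [462.3, -72.5], [-176.2, -171.1]), ([169.4, 169.2], 0.58, [662.2, 219.7], [-8.1, 140.4])]
top oil_bottle [([174.8, 117.5], 0.78, [647.0, 427.9], [-45.0, 345.9])]
top turner [([231.2, 111.0], 0.68, [422.5, 452.1], [-270.8, 346.4]), ([172.6, 203.2], 0.65, [644.8, 83.4], [-11.1, 3.1])]
top amber_jar []
```

View pics/f1.png

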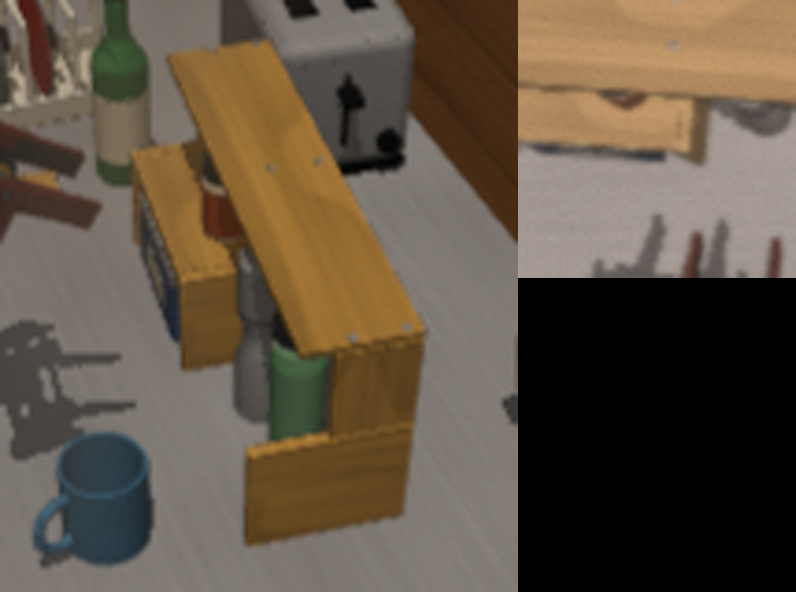

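All three stand upright under the top board, and the mug, bottle, salt and turner are unmoved. The tin's face looks flush, but the margin is only about 5 mm, so I'll nudge it about 8 mm deeper with the tilted, open fingers.

Run:
```python
from go import *
from h import toworld
A=-.105; W=lambda x,y,z:(*map(float,toworld((x-16.2,y))),z+9.3)
plan([(W(-150,120,170),A,.52,6,87.8),(W(-115,120,45),A,.52,6,87.8),(W(-68,120,45),A,.52,5,87.8),(W(-51,120,45),A,.52,5,87.8)])
```

```text
now t 32.95 [ 0.19 -0.02  2.49  3.77  0.44 -2.01] [493.6  26.7 294.8]
-> (502.8, 216.0, 179.3) q [ 0.73  0.49  2.32  4.17  0.85 -1.89] cost 8.6e-30 shift [  25.4  187.6 -124.8] turn [ 0.001  0.003 -0.001] mm/row 38 rad/row 0.001
   [[4.2, 31.3, -20.8, 0.0, 0.001, -0.0, 87.8], [8.5, 62.5, -41.6, 0.0, 0.001, -0.0, 87.8], [12.7, 93.8, -62.4, 0.001, 0.002, -0.001, 87.8], [16.9, 125.0, -83.2, 0.001, 0.002, -0.001, 87.8], [21.1, 156.3, -104.0, 0.001, 0.003, -0.001, 87.8]]
   [[4.2, 31.3, -20.8, 0.0, 0.001, -0.0, 87.8]]
-> (537.6, 212.3, 54.3) q [ 0.66  0.84  2.24  3.94  1.01 -1.62] cost 5.7e-30 shift [  34.8   -3.7 -125. ] turn [0. 0. 0.] mm/row 22 rad/row 0.000
   [[5.8, -0.6, -20.8, 0.0, 0.0, 0.0, 87.8], [11.6, -1.2, -41.7, 0.0, 0.0, 0.0, 87.8], [17.4, -1.8, -62.5, 0.0, 0.0, 0.0, 87.8], [23.2, -2.5, -83.3, 0.0, 0.0, 0.0, 87.8], [29.0, -3.1, -104.2, 0.0, 0.0, 0.0, 87.8]]
   [[5.8, -0.6, -20.8, 0.0, 0.0, 0.0, 87.8]]
-> (584.3, 207.4, 54.3) q [ 0.58  0.84  2.17  3.89  0.95 -1.68] cost 3.5e-25 shift [46.7 -4.9  0. ] turn [0. 0. 0.] mm/row 9 rad/row 0.000
   [[9.3, -1.0, 0.0, 0.0, 0.0, 0.0, 87.8], [18.7, -2.0, 0.0, 0.0, 0.0, 0.0, 87.8], [28.0, -2.9, 0.0, 0.0, 0.0, 0.0, 87.8], [37.4, -3.9, 0.0, 0.0, 0.0, 0.0, 87.8], [46.7, -4.9, 0.0, 0.0, 0.0, 0.0, 87.8]]
-> (601.2, 205.6, 54.3) q [ 0.56  0.84  2.14  3.87  0.92 -1.7 ] cost 8.2e-25 shift [16.9 -1.8  0. ] turn [0. 0. 0.] mm/row 3 rad/row 0.000
   [[3.4, -0.4, 0.0, 0.0, 0.0, 0.0, 87.8], [6.8, -0.7, 0.0, 0.0, 0.0, 0.0, 87.8], [10.1, -1.1, 0.0, 0.0, 0.0, 0.0, 87.8], [13.5, -1.4, 0.0, 0.0, 0.0, 0.0, 87.8], [16.9, -1.8, 0.0, 0.0, 0.0, 0.0, 87.8]]
```

{"api": "move_arm", "payload": {"motion": [[4, 30, -20, 0, 0, 0, 87.8], [8, 60, -40, 0, 0, 0, 87.8], [12, 90, -60, 0, 0, 0, 87.8], [16, 120, -80, 0, 0, 0, 87.8], [20, 145, -98, 0, 0, 0, 87.8]]}}

```text
t: 33.37
ee_pos: [513.7, 173.6, 195.7]
orientation: [-1.509, 1.673, -0.975]
ft_force: [-0.1, -0.0, -0.2]
width: 86.8
```

{"api": "move_arm", "payload": {"motion": [[5, 25, -15, 0, 0, 0, 87.8], [5, 42, -28, 0, 0, 0, 87.8], [15, 41, -60, 0, 0, 0, 87.8], [25, 40, -90, 0, 0, 0, 87.8], [35, 39, -115, 0, 0, 0, 87.8]]}}

```text
t: 33.78
ee_pos: [548.8, 211.6, 79.9]
orientation: [-1.51, 1.672, -0.974]
ft_force: [0.1, -0.6, -0.6]
width: 87.7
```

Run:
```python
from go import *
from h import toworld,toshelf
A=-.105; W=lambda x,y,z:(*map(float,toworld((x-16.2,y))),z+9.3)
print(toshelf(get_obs()["ee_pos"]))
plan([(W(-110,120,45),A,.52,4,87.8),(W(-68,120,45),A,.52,4,87.8)])
```

```text
[-120.   120.5]
now t 33.78 [ 0.67  0.75  2.26  3.97  0.97 -1.68] [548.8 211.6  79.9]
-> (542.6, 211.8, 54.3) q [ 0.65  0.84  2.23  3.93  1.   -1.63] cost 1.1e-30 shift [  9.9  -1.5 -34.9] turn [ 0.001  0.003 -0.003] mm/row 9 rad/row 0.001
   [[2.5, -0.4, -8.7, 0.0, 0.001, -0.001, 87.8], [5.0, -0.8, -17.4, 0.0, 0.002, -0.001, 87.8], [7.5, -1.2, -26.2, 0.001, 0.002, -0.002, 87.8], [9.9, -1.5, -34.9, 0.001, 0.003, -0.003, 87.8]]
-> (584.3, 207.4, 54.3) q [ 0.58  0.84  2.17  3.89  0.95 -1.68] cost 2.3e-27 shift [41.7 -4.4  0. ] turn [0. 0. 0.] mm/row 10 rad/row 0.000
   [[10.4, -1.1, 0.0, 0.0, 0.0, 0.0, 87.8], [20.8, -2.2, 0.0, 0.0, 0.0, 0.0, 87.8], [31.3, -3.3, 0.0, 0.0, 0.0, 0.0, 87.8], [41.7, -4.4, 0.0, 0.0, 0.0, 0.0, 87.8]]
```

{"api": "move_arm", "payload": {"motion": [[2.5, -0.4, -9, 0, 0, 0, 87.8], [5, -0.8, -18, 0, 0, 0, 87.8], [7.5, -1.2, -26, 0, 0, 0, 87.8], [10, -1.5, -35, 0, 0, 0, 87.8]]}}

```text
t: 34.12
ee_pos: [558.9, 209.2, 47.4]
orientation: [-1.508, 1.673, -0.975]
ft_force: [0.1, 1.3, -0.1]
width: 87.8
```

{"api": "move_arm", "payload": {"motion": [[9, -1, 0, 0, 0, 0, 87.8], [18, -2, 0, 0, 0, 0, 87.8], [27, -2.9, 0, 0, 0, 0, 87.8], [36, -3.8, 0, 0, 0, 0, 87.8], [42, -4.4, 0, 0, 0, 0, 87.8]]}}

```text
t: 34.53
ee_pos: [602.3, 204.8, 48.0]
orientation: [-1.506, 1.673, -0.975]
ft_force: [-8.9, 2.1, 2.5]
width: 87.7
```

{"api": "move_arm", "payload": {"motion": [[3, -0.3, 0, 0, 0, 0, 87.8], [6, -0.6, 0, 0, 0, 0, 87.8], [6, -0.6, 0, 0, 0, 0, 87.8]]}}

```text
t: 34.78
ee_pos: [606.9, 204.0, 47.4]
orientation: [-1.508, 1.673, -0.975]
ft_force: [-2.0, -0.0, 1.3]
width: 87.5
```

{"api": "move_arm", "payload": {"motion": [[3, -0.3, 0, 0, 0, 0, 87.8], [6, -0.6, 0, 0, 0, 0, 87.8], [9, -1, 0, 0, 0, 0, 87.8], [11, -1.2, 0, 0, 0, 0, 87.8]]}}

```text
t: 35.12
ee_pos: [617.2, 202.9, 47.0]
orientation: [-1.51, 1.673, -0.975]
ft_force: [-6.8, 1.1, 4.3]
width: 87.7
```

Run:
```python
from h import *
o=get_obs();print(o["t"],o["ee_pos"],toshelf(o["ee_pos"]),o["ft_force"])
```

```text
35.1167 [617.19658784 202.90069959  47.02608943] [-51.1 119. ] [-6.77661748  1.09425086  4.29790853]
```

{"api": "move_arm", "payload": {"motion": [[-15, 1.6, 0, 0, 0, 0, 87.8], [-40, 4.2, 0, 0, 0, 0, 87.8], [-75, 8, 10, 0, 0, 0, 87.8], [-105, 11, 40, 0, 0, 0, 87.8], [-130, 10, 75, 0, 0, 0, 87.8]]}}

```text
t: 35.53
ee_pos: [485.6, 212.2, 118.4]
orientation: [-1.515, 1.675, -0.976]
ft_force: [-0.4, 0.4, 0.8]
width: 87.6
```

{"api": "move_arm", "payload": {"motion": [[0, -25, 30, 0, 0, 0, 87.8], [0, -55, 60, 0, 0, 0, 87.8], [0, -85, 90, 0, 0, 0, 87.8], [0, -115, 110, 0, 0, 0, 87.8], [0, -115, 110, 0, 0, 0, 87.8]]}}

```text
t: 35.95
ee_pos: [487.6, 93.3, 233.9]
orientation: [-1.499, 1.676, -0.98]
ft_force: [-0.3, 0.8, -0.7]
width: 88.1
```

Run:
```python
from h import *
a=get_image("top");b=get_image("side");o=get_obs();print(o["t"],o["ee_pos"],o["qvel"].round(3))
for n,im in(("side",b),("top",a)):
  for l,z in dict(short_jar=116,tall_jar=0,pepper_mill=0,flour_tin=0,salt_shaker=30,mug=0,oil_bottle=0).items():
    print(n,l,[(round(x["p"],2),onz(im,*x["location"],z).tolist()[:2],toshelf(onz(im,*x["location"],z)).tolist()) for x in mark_of(im,l)[:2]])
# blue strip of tin front face, in the side view at z=40 columns
h=cv2.cvtColor(b["color"],cv2.COLOR_RGB2HSV);m=cv2.inRange(h,(105,80,25),(125,255,255))
for r in range(150,168,3):
    xs=np.nonzero(m[r,228:250])[0]+228
    if len(xs):print(r,xs.min(),xs.max())
print(proj(b,[[*toworld((x,50)),0] for x in(-60,-50,-40)]).round(1).tolist(),proj(b,[[*toworld((-60,9)),z] for z in(0,116)]).round(1).tolist())
```

```text
36.05 [488.43639001  96.68982561 231.14997901] [ 0.052  0.068 -0.026  0.003  0.002  0.002]
side short_jar [(0.5, [671.6, 132.2], [10.5, 54.4])]
side tall_jar [(0.55, [651.2, -69.9], [11.4, -148.7])]
side pepper_mill [(0.92, [551.7, -618.6], [-30.1, -704.8]), (0.61, [642.6, 19.0], [-6.5, -61.2])]
side flour_tin []
side salt_shaker [(0.52, [560.2, -294.6], [-55.6, -381.7])]
side mug [(0.77, [461.0, -90.8], [-175.6, -189.4])]
side oil_bottle [(0.55, [651.3, 438.6], [-41.8, 357.0])]
top short_jar []
top tall_jar [(0.65, [692.2, 180.4], [25.9, 104.5]), (0.45, [643.3, -74.2], [3.9, -153.8])]
top pepper_mill [(0.72, [474.0, -658.1], [-103.2, -752.3]), (0.62, [543.6, -615.3], [-38.5, -702.4])]
top flour_tin []
top salt_shaker [(0.62, [560.4, -302.2], [-54.6, -389.3]), (0.56, [457.5, -71.5], [-181.1, -170.6])]
top mug [(0.65, [463.7, -63.8], [-175.8, -162.3])]
top oil_bottle [(0.83, [643.9, 420.2], [-47.3, 337.9])]
[[241.2, 168.0], [243.8, 167.6], [246.4, 167.1]] [[243.8, 175.4], [243.3, 150.6]]
```

{"api": "move_arm", "payload": {"motion": [[0, 0, 0, 0, 0, 0, 87.8], [0, 0, 0, 0, 0, 0, 87.8], [0, 0, 0, 0, 0, 0, 87.8]]}}

```text
t: 37.0
ee_pos: [488.9, 98.0, 230.1]
orientation: [-1.509, 1.673, -0.975]
ft_force: [-0.5, -0.4, 0.1]
width: 87.9
```

```bash
python3 -c "
from workcell import *
print(get_obs()['t'],close_job())"
```

```text
the job is handed in; nothing more can be done
37.0 None
```

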